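# Refit a balance after cleaning and load its check weights

## Robot

A 7-joint arm with a two-finger parallel gripper is mounted at the origin on the work surface. World frame = base frame: x ahead of the robot, y to its left, z up, the work surface at z = 0. Lengths are in m, angles in rad, forces in N, time in s.
With the tool pointing down it reaches from about 0.425 to 0.95 m from the base axis. Payload 4.7 kg.
Tool frame: the origin (TCP) lies between the finger pads; the fingertips stand 25 mm ahead of it and the grasp point (between the pads) lies 6 mm ahead of it; z points along the fingers, x is the direction in which the jaws open and shut, and the axes are right-handed (so a half turn about z gives the same grasp; the last joint's range is limited). The gripper opens to 85 mm and grips with 20 to 120 N. Pads are 22 mm wide; open, the fingers measure 114 mm over their backs; the gripper's body (76 mm by 85 mm) begins 54 mm behind the grasp point. The pads swing forward as they close: fully open they stand 13 mm farther back than shut.
Start: joints at [1.21, 0.469, -0.049, 1.532, 0.024, 1.141, -0.082], TCP at [0.22, -0.638, 0.256] pointing down, gripper open.
Joint ranges: [-2.59, 2.59], [-0.33, 1.99], [-1.39, 1.29], [0.1, 2.45], [-1.04, 4.18], [0.21, 1.99], [-2.66, 2.66]. Speed limits (rad/s): [2.57, 2.57, 3.14, 3.14, 3.14, 3.14, 3.14].

## Interface

Orientations are given as a unit quaternion [x, y, z, w].
In Python, from station import r gives the robot as it stands.
- The arm moves only by the tool jog_arm, never from a script. Its argument "plan" is a list of rows, each a list of 5 numbers: the shift along the tool's x, y, z in mm, then the turn about the tool's z in rad, then the opening, from 0 (shut) to 1 (fully open). In form: [[tx, ty, tz, yaw, hand], ...]. A call has 1 to 20 rows; each row is the pose to reach, as a shift and turn from the pose commanded when the call began, along the tool's axes at that moment; what a row does not reach only later rows make up. A row lasts 1/10 s, in which the tool goes at most 50 mm and 8.59 degrees, less where a joint would pass 70% of its speed; a pose out of reach is approached as far as the arm can. A call with a gripper value outside its range is refused whole. The fingers move at their own pace and stop on an object; the grip force is fixed at half the most. Time passes only in rows, so rows that repeat a pose let the fingers close. It gives the time, the measured TCP pose, the force and the opening at its end, in the units of the state.
- r.read_state(): the state, without advancing time (a new reading comes with each control period).
- r.grab_frame(name): name is "scene" or "top" or "wrist"; returns a dict with "image" (384x512x3 uint8, blue, green, red), "camera_matrix" (3x3 intrinsics, pixels), "dist_coeffs" ([k1, k2, p1, p2, k3] as OpenCV has them; the pictures are not rectified), "R" (3x3) and "t" (3): a world point X has camera coordinates R X + t. Camera axes: x right, y down, z forward; pixel columns grow to the right and rows downward; lengths in m; the calibration is good to about 2 mm. A picture is of the moment at which its call begins. There is no depth.
- r.finish_job(): hands the job in, once; it reports no verdict.
The state is a dict: "clock": time; "joint_pos": joint angles; "dq": joint speeds; "effort": joint torques, N m; "position": TCP position; "tool_rot": TCP orientation; "wrist_force": force on the tool from outside, world axes, zero at the start; "moment": the same for the moment, N m; "opening": opening from 0.0 (shut) to 1.0 (fully open).
Only numpy, scipy, OpenCV 4.12 (cv2) and the standard library are available. Lean on these libraries where they do the work, as an engineer would, in place of code of your own. Each camera call takes 0.05 s, during which the arm holds its last target. There are 200 camera calls.

## Task

The laboratory balance has just been cleaned: slide its clear top cover right back, put the shield disc over the pan support shaft so that it lies flat on the chamber floor, and fit the weighing pan on the same shaft above it. Stand every check weight laid out on the black sheet upright on the pan, pressing on the weighing cell only gently, then slide the cover fully shut and leave the rest of the bench as it is.

Things in the scene. Friction and masses are not known exactly. Their poses are not given: they have to be found in the camera images.
- balance: Fixed laboratory balance, white base 410 x 210 mm, 65 mm high, from 160 mm in front of the origin (display) to 250 mm behind. Origin: on the bench under the chamber's centre; x to the balance's rear (away from the robot at yaw 0), z up. Chamber 180 x 180 mm inside; 5 mm clear panes on three sides and a white rear housing, all up to 143 mm above the bench (78 mm above the chamber floor).
- shaft_top (a point): Centre of the top face of the steel pan support shaft, which stands in the middle of the chamber floor: 24 mm in diameter, 36 mm tall, the last 4 mm tapered to 19 mm. The top is 101 mm above the bench.
- chamber_floor (a point): Centre of the chamber floor, at the foot of the shaft, 65 mm above the bench.
- cover (a joint): Clear flat top cover (186 x 186 x 6 mm) of the chamber, lying on top of the panes and sliding on runners: 0 m = fully shut, 0.165 m = fully back (towards +x of the balance, over the rear housing). Friction about 1.5 N; it stays where it is left.
- cover_grip (a point): Centre of the grey upright grip bar on the cover: 12 mm thick along the slide, 60 mm long across it, from 149 (the cover's upper face) to 171 mm above the bench; this point is at 161 mm. Cover shut: 68 mm in front of the shaft axis (balance x = -0.068); fully back: 97 mm behind it.
- shield: Shield disc, aluminium, about 120 g, lying on the bench: flange 84 mm in diameter, 5 mm thick, with a raised collar 42 mm in diameter, 18 mm high in all (underside to collar top), and a through bore of 28 mm. Origin: centre of the underside, z up along the axis. Best taken by the collar.
- pan: Dished weighing pan, steel, about 200 g, dish up: plate 70 mm in diameter, 5 mm thick, with a lip 2 mm thin, 6 mm high on its upper face, and a hub 40 mm in diameter, 13 mm high, with a blind bore of 28 mm, open below. Origin: centre of the hub underside, z up; the rim one takes is at 13 to 24 mm. Fitted, the plate rests on the shaft's top: origin 23 mm, dish floor 41 mm over the chamber floor.
- weight1: Squat steel check weight, 20 g, standing: body 20 mm in diameter, 7 mm high, then a thin neck and a knob 10 mm in diameter from 10 to 17 mm. Origin: centre of the underside, z up. Two to four weights are laid out on the sheet; absent ones read None throughout. Four fit in the dish, their axes 18.5 mm from its centre.
- weight2: Second check weight, the same as weight1.
- weight3: Third check weight, the same as weight1.
- weight4: Fourth check weight, the same as weight1.
- mat: Thin black lining sheet 140 x 140 mm (under 1 mm, fixed) on which the check weights are laid out: they stand at bench height. Origin: its centre, on the bench.
- brush: Bystander: soft brush lying on the bench, 160 mm long. Leave alone.
- pen: Bystander: black marker pen lying on the bench, 132 mm long, 12 mm thick. Leave alone.
- bottle1: Bystander: low glass reagent jar with a blue cap, 64 mm in diameter, 75 mm tall. Leave alone.
- bottle2: Bystander: glass reagent bottle with a blue cap, 56 mm in diameter, 110 mm tall. Leave alone.
- tuberack: Bystander: orange rack of small tubes, 90 x 140 mm, 62 mm high. Leave alone.
- dish: Bystander: empty white plastic dish, 70 mm in diameter, 22 mm high. Leave alone.
Things that resemble listed ones, but are neither listed nor needed, are in the scene too. What is shaped like the shield but orange is not meant.

How it is judged:
On the way, in this order (a step that is already met when the one before it is completed fails the run):
1. the cover is slid back (at least 120 mm) (value of joint cover above 0.12 m), for 0.2 s.
2. the shield disc is over the shaft, flat on the chamber floor (horizontal distance between shield and chamber_floor below 0.006 m and z of shield in the frame of chamber_floor below 0.003 m and angle between shield's own z axis and vertical below 0.06 rad and contact force between the fingers and shield below 0.1 N), for 0.2 s.
3. the pan is on the shaft, let go and level (horizontal distance between pan and chamber_floor below 0.006 m and z of pan in the frame of chamber_floor between 0.02 and 0.026 m and angle between pan's own z axis and vertical below 0.08 rad and contact force between the fingers and pan below 0.1 N), for 0.2 s.
4. every check weight stands on the pan, let go (horizontal distance between each of weight1, weight2, weight3, weight4 and pan below 0.026 m and z of weight1 in the frame of pan between 0.015 and 0.021 m and angle between each of weight1, weight2, weight3, weight4's own z axis and vertical below 0.15 rad and linear speed of each of weight1, weight2, weight3, weight4 below 0.02 m/s and z of weight2 in the frame of pan between 0.015 and 0.021 m and z of weight3 in the frame of pan between 0.015 and 0.021 m and z of weight4 in the frame of pan between 0.015 and 0.021 m and contact force between the fingers and weight1 below 0.1 N and contact force between the fingers and weight2 below 0.1 N and contact force between the fingers and weight3 below 0.1 N and contact force between the fingers and weight4 below 0.1 N), for 0.2 s.
At the end, for the whole second after the job is handed in: Cover within 5 mm of shut; shield disc flat on the chamber floor (3 mm, 0.06 rad) round the shaft; pan level on the shaft (0.08 rad), fully down (3 mm); every check weight laid out stands upright (0.15 rad) in the pan, on its floor (3 mm); all at rest (value of joint cover below 0.005 m and horizontal distance between each of shield, pan and chamber_floor below 0.006 m and z of shield in the frame of chamber_floor below 0.003 m and angle between shield's own z axis and vertical below 0.06 rad and z of pan in the frame of chamber_floor between 0.02 and 0.026 m and angle between pan's own z axis and vertical below 0.08 rad and horizontal distance between each of weight1, weight2, weight3, weight4 and pan below 0.026 m and z of weight1 in the frame of pan between 0.015 and 0.021 m and angle between each of weight1, weight2, weight3, weight4's own z axis and vertical below 0.15 rad and linear speed of each of weight1, weight2, weight3, weight4, pan below 0.02 m/s and z of weight2 in the frame of pan between 0.015 and 0.021 m and z of weight3 in the frame of pan between 0.015 and 0.021 m and z of weight4 in the frame of pan between 0.015 and 0.021 m); the robot touches nothing.
It fails at once if the weighing cell is overloaded: the pan is pressed on the shaft with more than 40 N (contact force between pan and balance above 40 N).
It fails at once if a bystander is pushed more than 30 mm or knocked over (distance of any of brush, pen, bottle1, bottle2, tuberack, dish from where it was at the start of the episode above 0.03 m or angle between any of bottle1, bottle2, dish's own z axis and vertical above 0.5 rad).
Of weight1, weight2, weight3, weight4 only 2 to 4 are there at a start; the rules pass over those that are not, and their reading is None.
At some moment in a run one of shield, weight1, weight2, weight3, weight4 may be knocked a few centimetres aside while the robot is not near it.
It also fails if it takes over 210 s, if anything falls off the work surface, if the arm or the gripper's body presses on something with over 40 N, if the wrist force passes 120 N, or if a joint passes its speed limit or range.

## Working session

There is one attempt and no reset: what is moved stays moved. The work goes in short steps, Python scripts to look and compute and a tool call to move; the robot and the scene stay as the last step left them, time stands still between calls to the robot, and variables do not carry over. Pictures are saved under pics/ and viewed, about 12 in all and at most 16, crops included, and the job is handed in when it is done.

Besides the shell and the picture viewer there is one more tool, called after "Request:" as name([rows], argument=value, ...), one row to a line, values as JSON. jog_arm: Moves the arm, as the interface text tells. Its arguments: {"type":"object","properties":{"plan":{"type":"array"}},"required":["plan"]}

```bash
ls; mkdir -p pics
python3 - <<'E'
from station import r
import cv2
s=r.read_state(); print(s)
for n in("scene","top"):
    f=r.grab_frame(n); cv2.imwrite(f"pics/{n}0.png",f["image"]); print(n,f["camera_matrix"],f["dist_coeffs"],f["R"],f["t"])
E
```

```text
pics
{'clock': 0.0, 'joint_pos': array([ 1.2101296 ,  0.46944489, -0.04859238,  1.53372387,  0.0240813 ,
        1.14100145, -0.08233189]), 'dq': array([ 0.000365  ,  0.00144581,  0.00098745, -0.00043902, -0.00021764,
        0.00093317,  0.0005764 ]), 'effort': array([ 2.87587818e-04, -5.10325885e+01, -4.65293904e-02, -2.37718606e+01,
        1.06777239e-02,  7.47117621e-03, -1.66071197e-05]), 'position': array([ 0.21969124, -0.63766478,  0.25524636]), 'tool_rot': array([ 8.14157060e-01, -5.80643857e-01, -8.27923331e-04, -5.54313095e-04]), 'wrist_force': array([ 0.69617444, -0.25274718,  0.20716523]), 'moment': array([0.00031135, 0.01330277, 0.00475792]), 'opening': 1.0000634450033092}
scene [[498.01631385   0.         254.99642274]
 [  0.         498.01631385 187.62963424]
 [  0.           0.           1.        ]] [-0.09535183  0.          0.          0.          0.        ] [[-0.84569247  0.5333554   0.01833729]
 [ 0.36696841  0.60612891 -0.70565   ]
 [-0.387477   -0.59003369 -0.70832324]] [ 0.36301617 -0.14535697  2.07300097]
top [[496.99257327   0.         251.37369476]
 [  0.         496.99257327 197.70244275]
 [  0.           0.           1.        ]] [-0.01551405  0.          0.          0.          0.        ] [[ 0.01407276 -0.99987599 -0.00706816]
 [-0.98818339 -0.01282847 -0.15273841]
 [ 0.1526288   0.00913409 -0.98824138]] [0.062425   0.49644727 1.53642884]
```

View pics/scene0.png

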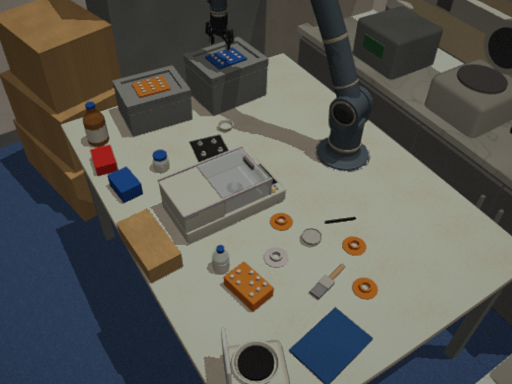

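View pics/top0.png

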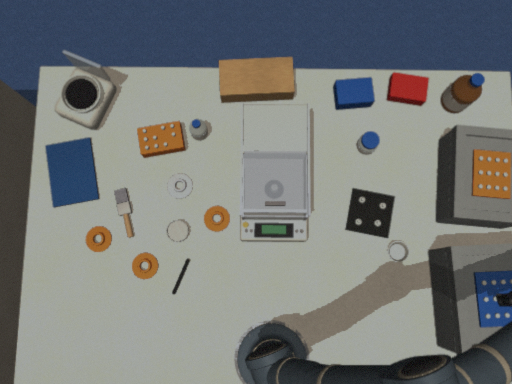

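The scene picture shows the balance in the middle, with the orange decoys and the shield to its left. In the top view the shaft is at about (274,188), the grip (275,204), the shield (180,186) and the mat with 4 weights (370,213). The round dishes are at (178,231) and (398,251). I need a crop to tell which of those two is the pan.

```bash
cat > h.py <<'E'
from station import r
import cv2, numpy as np
from scipy.spatial.transform import Rotation as Ro
def w(f,px,z):
    "pixel(s) -> world points on plane z"
    p=cv2.undistortPoints(np.array(px,float).reshape(-1,1,2),f["camera_matrix"],f["dist_coeffs"]).reshape(-1,2)
    d=np.c_[p,np.ones(len(p))]@f["R"]; c=-f["R"].T@f["t"]
    return c+d*((z-c[2])/d[:,2])[:,None]
def pix(f,X):
    return cv2.projectPoints(np.array(X,float).reshape(-1,1,3),cv2.Rodrigues(f["R"])[0],f["t"],f["camera_matrix"],f["dist_coeffs"])[0].reshape(-1,2)
def tool(X,yaw=0):
    "world target TCP -> shift in mm in the tool frame"
    s=r.read_state(); R=Ro.from_quat(s["tool_rot"])
    return (R.inv().apply(np.array(X)-s["position"])*1000).round(1)
def st():
    s=r.read_state(); R=Ro.from_quat(s["tool_rot"]).as_matrix()
    print("t %.1f"%s["clock"],"p",s["position"].round(4),"x-axis ang %.3f"%np.arctan2(R[1,0],R[0,0]),"tilt",R[:,2].round(3),"F",s["wrist_force"].round(1),"open %.3f"%s["opening"],"q7 %.2f"%s["joint_pos"][6])
E
python3 - <<'E'
from h import *
f=r.grab_frame("top"); im=f["image"]
cv2.imwrite("pics/c1.png",np.hstack([cv2.resize(im[160:270,c:c+130],None,fx=3,fy=3,interpolation=cv2.INTER_CUBIC) for c in (140,310)]))
b=cv2.resize(im[95:245,230:320],None,fx=4,fy=4,interpolation=cv2.INTER_CUBIC); cv2.imwrite("pics/c2.png",b)
print("shaft",w(f,(274,188),.101),"grip",w(f,(275,204),.171),"balance front",w(f,[(241,240),(307,240)],.065),"rear",w(f,[(244,104),(308,105)],.143))
print("shield",w(f,(180,186),.018),"round",w(f,[(178,231),(398,251)],.02),"mat",w(f,(370,213),.0))
E
```

```text
shaft [[ 5.16713508e-01 -1.44192142e-05  1.01000000e-01]] grip [[ 0.45753135 -0.00067311  0.171     ]] balance front [[ 0.35944205  0.09893296  0.065     ]
 [ 0.36217363 -0.10386028  0.065     ]] rear [[ 0.76791725  0.09469571  0.143     ]
 [ 0.767056   -0.10012252  0.143     ]]
shield [[0.53391145 0.30011467 0.018     ]] round [[ 0.38830853  0.30094973  0.02      ]
 [ 0.33442274 -0.3952188   0.02      ]] mat [[ 0.4564798  -0.31420723  0.        ]]
```

View pics/c1.png

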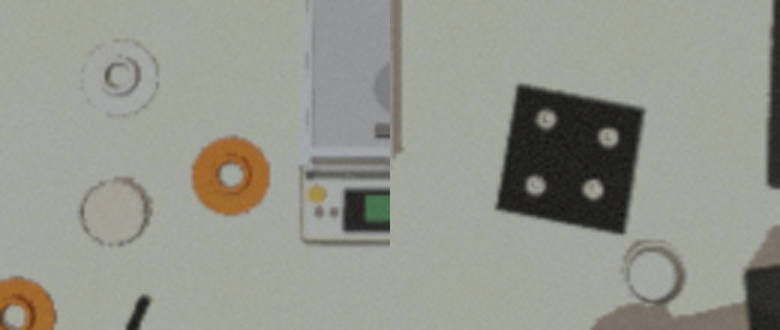

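View pics/c2.png

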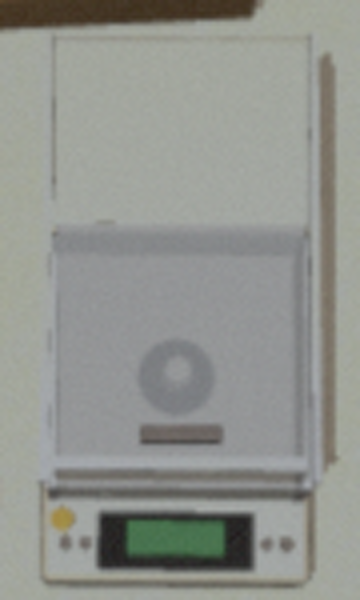

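```bash
cat >> h.py <<'E'
def go(X,ang=None):
    "print tool-frame shift (mm) and turn (rad) to reach TCP X with jaw-axis angle ang (mod pi)"
    s=r.read_state(); R=Ro.from_quat(s["tool_rot"]).as_matrix(); a=np.arctan2(R[1,0],R[0,0])
    y=0 if ang is None else -((ang-a+np.pi/2)%np.pi-np.pi/2)
    print("shift",(R.T@(np.array(X)-s["position"])*1000).round(1),"yaw %.3f"%y)
E
python3 - <<'E'
from h import *
st(); go([.36,-.32,.40],-1.0)
f=r.grab_frame("wrist"); c=-f["R"].T@f["t"]; print("cam in world",c.round(3),"axes",f["R"].round(2))
E
```

```text
t 0.1 p [ 0.2198 -0.6378  0.2555] x-axis ang -1.239 tilt [-0.001  0.001 -1.   ] F [-0.3 -0.8 -0.4] open 0.995 q7 -0.08
shift [-255.  -236.1 -144.1] yaw -0.239
cam in world [ 0.288 -0.614  0.373] axes [[ 0.32 -0.95 -0.  ]
 [-0.91 -0.31  0.29]
 [-0.27 -0.09 -0.96]]
```

Request:
jog_arm([
  [0,0,-70,0,1],
  [0,0,-140,0,1],
  [-50,-50,-144,0,1],
  [-100,-95,-144,-0.1,1],
  [-150,-140,-144,-0.2,1],
  [-200,-190,-144,-0.24,1],
  [-255,-236,-144,-0.24,1],
  [-255,-236,-144,-0.24,1],
  [-255,-236,-144,-0.24,1],
  [-255,-236,-144,-0.24,1],
  [-255,-236,-144,-0.24,1],
  [-255,-236,-144,-0.24,1],
])

```text
clock: 1.4
position: [0.3591, -0.3215, 0.4002]
tool_rot: [0.877, -0.48, -0.0, 0.0]
wrist_force: [0.4, -0.1, -0.1]
opening: 1.002
```

Run:
```python
from h import *
st()
f=r.grab_frame("wrist"); cv2.imwrite("pics/w1.png",f["image"])
np.savez("w1.npz",**f); go([.452,0,.25],0)
```

```text
t 1.4 p [ 0.3591 -0.3215  0.4002] x-axis ang -1.001 tilt [-0.    -0.001 -1.   ] F [ 0.4 -0.1 -0.1] open 1.002 q7 -0.38
shift [-221.2 -251.8  150. ] yaw -1.002
```

View pics/w1.png

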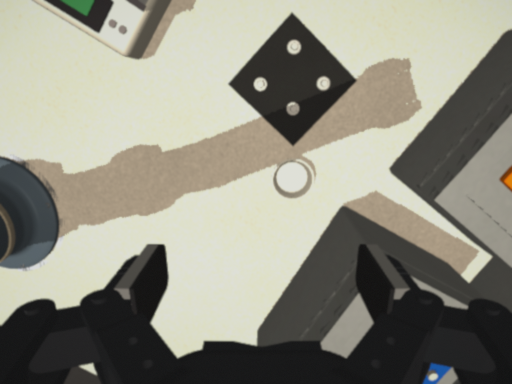

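Run:
```python
from h import *
im=cv2.imread("pics/w1.png"); sc=cv2.imread("pics/scene0.png")
z=lambda a:cv2.resize(a,(380,300),interpolation=cv2.INTER_CUBIC)
cv2.imwrite("pics/c3.png",np.vstack([np.hstack([z(im[147:207,254:330]),z(sc[106:146,201:251])]),np.hstack([z(sc[217:257,286:336]),z(sc[237:277,251:301])])]))
```

```text
(no output)
```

View pics/c3.png

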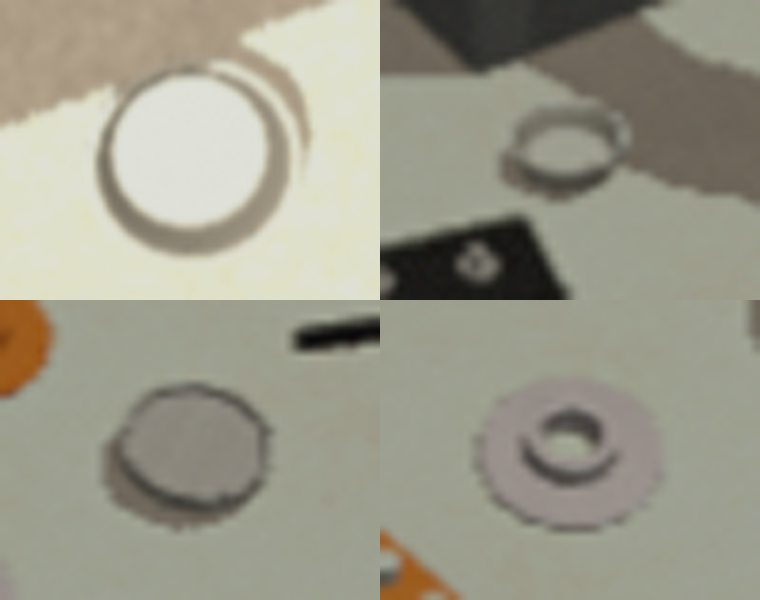

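Request:
jog_arm([
  [-40,-50,0,-0.1,1],
  [-80,-95,0,-0.25,1],
  [-120,-140,0,-0.4,1],
  [-160,-180,0,-0.55,1],
  [-200,-220,40,-0.7,1],
  [-221,-252,80,-0.85,1],
  [-221,-252,120,-1.0,1],
  [-221,-252,120,-1.0,1],
  [-221,-252,120,-1.0,1],
  [-221,-252,120,-1.0,1],
])

```text
clock: 2.45
position: [0.4527, 0.0004, 0.2803]
tool_rot: [1.0, -0.001, -0.001, -0.0]
wrist_force: [-0.0, -0.1, 0.7]
opening: 1.0
```

Run:
```python
from h import *
st()
f=r.grab_frame("wrist"); cv2.imwrite("pics/w2.png",f["image"])
np.savez("w2.npz",**f)
```

```text
t 2.5 p [4.527e-01 4.000e-04 2.803e-01] x-axis ang -0.001 tilt [-0.001  0.    -1.   ] F [-0.  -0.1  0.7] open 1.000 q7 -0.18
```

View pics/w2.png

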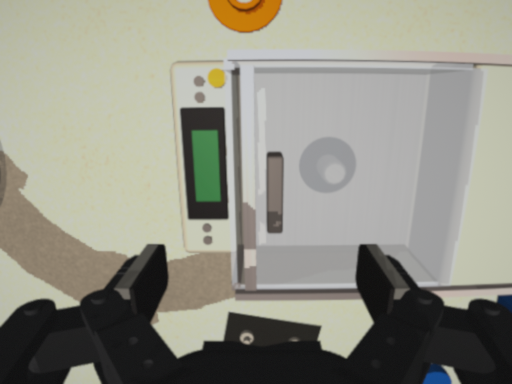

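c3 settles it: the thin-walled deep ring near the mat is the dish. The shallow round with an overhang, left of the balance, is the pan. The wrist view shows the grip at (275,192) and the shaft top at about (334,173).

Run:
```python
from h import *
f=dict(np.load("w2.npz"))
print("grip top corners",w(f,[(267,153),(283,153),(267,232),(283,232)],.171).round(4))
print("shaft top",w(f,(334,173),.101).round(4),"foot disc",w(f,(328,165),.065).round(4))
print("pane outer front corners",w(f,[(238,62),(234,291)],.143).round(4), "base front", w(f,[(175,64),(186,250)],.065).round(4))
g=w(f,(275,192),.171)[0]; print(g)
go([.452,g[1],.181],0.0)
```

```text
grip top corners [[ 0.4553  0.0323  0.171 ]
 [ 0.4666  0.0323  0.171 ]
 [ 0.4555 -0.0283  0.171 ]
 [ 0.4676 -0.0283  0.171 ]]
shaft top [[5.196e-01 5.000e-04 1.010e-01]] foot disc [[5.21e-01 3.00e-04 6.50e-02]]
pane outer front corners [[ 0.4341  0.0957  0.143 ]
 [ 0.426  -0.0995  0.143 ]] base front [[ 0.3672  0.1013  0.065 ]
 [ 0.3648 -0.0984  0.065 ]]
[0.4612421  0.00348909 0.171     ]
shift [ -1.3  -3.5 100.2] yaw -0.002
```

Request:
jog_arm([
  [8,-2,40,0,1],
  [8,-2,75,0,1],
  [8,-2,102,0,1],
  [8,-2,102,0,1],
  [8,-2,102,0,0.1],
  [8,-2,102,0,0.1],
  [8,-2,102,0,0],
  [8,-2,102,0,0],
  [8,-2,102,0,0],
  [8,-2,102,0,0],
  [8,-2,102,0,0],
  [8,-2,102,0,0],
])

```text
clock: 3.7
position: [0.461, 0.0039, 0.1792]
tool_rot: [1.0, 0.001, 0.001, 0.0]
wrist_force: [-0.9, -1.0, 6.0]
opening: 0.122
```

Request:
jog_arm([
  [10,0,-1,0,0],
  [25,0,-1,0,0],
  [45,0,-1,0,0],
  [65,0,-1,0,0],
  [85,0,-1,0,0],
  [105,0,-1,0,0],
  [125,0,-1,0,0],
  [140,0,-1,0,0],
  [148,0,-1,0,0],
  [153,0,-1,0,0],
  [153,0,-1,0,0],
  [153,0,-1,0,0],
])

```text
clock: 4.9
position: [0.6135, 0.0046, 0.1793]
tool_rot: [1.0, 0.001, 0.001, -0.0]
wrist_force: [1.0, 2.6, 0.2]
opening: 0.121
```

Request:
jog_arm([
  [0,0,0,0,0.6],
  [0,0,0,0,1],
  [0,0,0,0,1],
  [0,0,-20,0,1],
  [0,0,-60,0,1],
  [0,0,-110,0,1],
  [0,-50,-150,0,1],
  [-20,-100,-150,0,1],
  [-40,-150,-150,0,1],
  [-60,-200,-150,0,1],
  [-80,-250,-140,0,1],
  [-80,-295,-110,0,1],
  [-80,-295,-70,0,1],
  [-80,-295,-70,0,1],
  [-80,-295,-70,0,1],
])

```text
clock: 6.4
position: [0.5322, 0.2987, 0.2478]
tool_rot: [1.0, 0.001, -0.001, 0.001]
wrist_force: [0.5, -0.7, 1.2]
opening: 1.0
```

Run:
```python
from h import *
st()
f=r.grab_frame("wrist"); cv2.imwrite("pics/w3.png",f["image"])
np.savez("w3.npz",**f)
```

```text
t 6.4 p [0.5322 0.2987 0.2478] x-axis ang 0.002 tilt [-0.003 -0.002 -1.   ] F [ 0.5 -0.7  1.2] open 1.000 q7 -0.85
```

View pics/w3.png

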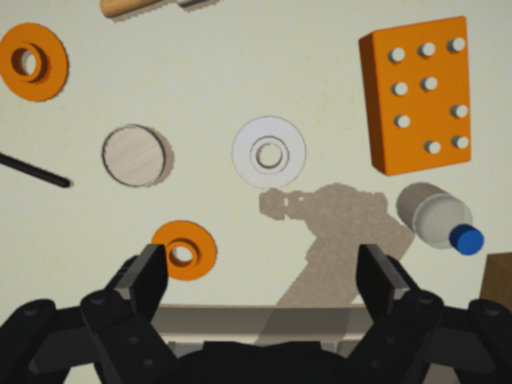

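The shield is at about (269,152), with its collar at (270,154), and the pan is at (134,156). Nothing is in the way of either.

Run:
```python
from h import *
f=dict(np.load("w3.npz"))
im=f["image"]
print("flange",w(f,[(269,152),(232,152),(306,152)],.005).round(4),"collar",w(f,[(270.5,154.5)],.018).round(4))
print("pan lip",w(f,[(134,156),(103,156),(164,156)],.024).round(4))
g=cv2.GaussianBlur(cv2.cvtColor(im,cv2.COLOR_BGR2GRAY),(3,3),0)
for roi,rr,z in(((210,100,330,205),(30,42),.005),((240,125,300,185),(16,24),.018),((85,105,190,205),(25,37),.024)):
    x0,y0,x1,y1=roi
    c=cv2.HoughCircles(g[y0:y1,x0:x1],cv2.HOUGH_GRADIENT,1,100,param1=60,param2=12,minRadius=rr[0],maxRadius=rr[1])
    if c is not None: u=c[0,0]; print("hough",u+[x0,y0,0],w(f,(u[0]+x0,u[1]+y0),z).round(4))
go([.536,.297,.10],0); go([.536,.297,.036],0)
```

```text
flange [[0.5386 0.3069 0.005 ]
 [0.4971 0.3068 0.005 ]
 [0.5801 0.307  0.005 ]] collar [[0.54   0.3065 0.018 ]]
pan lip [[0.3928 0.3062 0.024 ]
 [0.3582 0.3064 0.024 ]
 [0.4257 0.3061 0.024 ]]
hough [268.5        152.5         38.40000153] [[0.5381 0.3063 0.005 ]]
hough [268.5        154.5         20.10000038] [[0.5378 0.3065 0.018 ]]
hough [134.5        154.5         29.70000076] [[0.3935 0.3078 0.024 ]]
shift [  2.4   1.1 149.5] yaw 0.000
shift [  2.4   1.  213.5] yaw 0.000
```

Request:
jog_arm([
  [6,-8,45,0,1],
  [6,-8,90,0,1],
  [6,-8,135,0,1],
  [6,-8,175,0,1],
  [6,-8,200,0,1],
  [6,-8,215,0,1],
  [6,-8,216,0,1],
  [6,-8,216,0,0.7],
  [6,-8,216,0,0.5],
  [6,-8,216,0,0.2],
  [6,-8,216,0,0],
  [6,-8,216,0,0],
  [6,-8,216,0,0],
  [6,-8,216,0,0],
  [6,-8,216,0,0],
])

```text
clock: 7.95
position: [0.54, 0.3077, 0.0355]
tool_rot: [1.0, 0.0, 0.001, -0.0]
wrist_force: [-1.0, -1.3, 7.3]
opening: 0.451
```

Request:
jog_arm([
  [0,0,-10,0,0],
  [0,0,-50,0,0],
  [0,0,-100,0,0],
  [0,0,-150,0,0],
  [0,0,-190,0,0],
  [0,0,-190,0,0],
  [0,0,-190,0,0],
])

```text
clock: 8.65
position: [0.539, 0.3071, 0.2247]
tool_rot: [1.0, 0.001, 0.001, -0.0]
wrist_force: [-0.6, -0.3, -0.9]
opening: 0.453
```

Run:
```python
from h import *
st()
f=r.grab_frame("wrist"); cv2.imwrite("pics/w4.png",f["image"])
go([.52,0.0005,.225],0)
```

```text
t 8.7 p [0.539  0.3071 0.2247] x-axis ang 0.001 tilt [ 0.002  0.    -1.   ] F [-0.6 -0.3 -0.9] open 0.453 q7 -0.87
shift [-18.8 305.9  -1.7] yaw 0.001
```

View pics/w4.png

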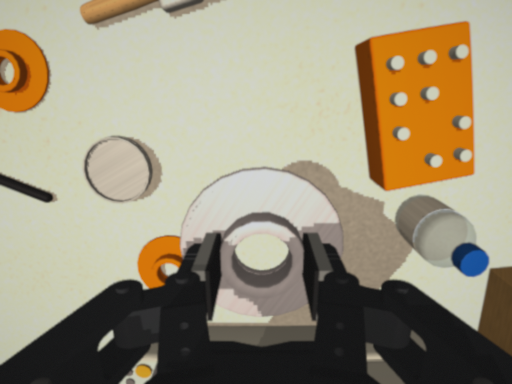

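Run:
```python
from h import *
f=r.grab_frame("wrist"); s=r.read_state(); p=s["position"]
print(p.round(4), "flange",w(f,(262,243),p[2]-.0305).round(4),"bore",w(f,(262,252),p[2]-.0175).round(4))
f2=dict(np.load("w2.npz")); im=f2["image"][120:210,285:375]
cv2.imwrite("pics/c4.png",cv2.resize(cv2.normalize(im,None,0,255,cv2.NORM_MINMAX),None,fx=6,fy=6,interpolation=cv2.INTER_CUBIC))
```

```text
[0.5383 0.3062 0.222 ] flange [[0.5375 0.3066 0.1915]] bore [[0.5375 0.3083 0.2045]]
```

View pics/c4.png

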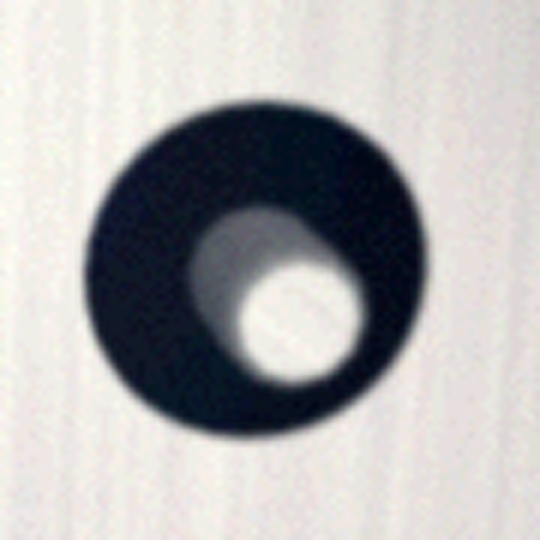

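Request:
jog_arm([
  [-5,40,0,0,0],
  [-10,90,0,0,0],
  [-17.5,140,0,0,0],
  [-17.5,190,0,0,0],
  [-17.5,240,0,0,0],
  [-17.5,280,0,0,0],
  [-17.5,300,0,0,0],
  [-17.5,306.5,0,0,0],
  [-17.5,306.5,0,0,0],
  [-17.5,306.5,0,0,0],
  [-17.5,306.5,40,0,0],
  [-17.5,306.5,65,0,0],
  [-17.5,306.5,75,0,0],
  [-17.5,306.5,75,0,0],
  [-17.5,306.5,75,0,0],
])

```text
clock: 10.25
position: [0.5226, 0.0017, 0.1492]
tool_rot: [1.0, 0.001, 0.001, -0.0]
wrist_force: [-0.1, -0.7, -1.5]
opening: 0.452
```

Run:
```python
from h import *
st()
f=r.grab_frame("wrist"); st();cv2.imwrite("pics/w5.png",cv2.resize(f["image"][170:340,170:360],None,fx=4,fy=3.5,interpolation=cv2.INTER_CUBIC))
np.savez("w5.npz",**f); st()
```

```text
t 10.2 p [0.5226 0.0017 0.1492] x-axis ang 0.003 tilt [ 0.002  0.001 -1.   ] F [-0.1 -0.7 -1.5] open 0.452 q7 -0.38
t 10.3 p [0.5229 0.0015 0.1496] x-axis ang 0.002 tilt [ 0.003  0.    -1.   ] F [ 0.5  0.4 -0.3] open 0.453 q7 -0.38
t 10.3 p [0.5229 0.0015 0.1496] x-axis ang 0.002 tilt [ 0.003  0.    -1.   ] F [ 0.5  0.4 -0.3] open 0.453 q7 -0.38
```

View pics/w5.png

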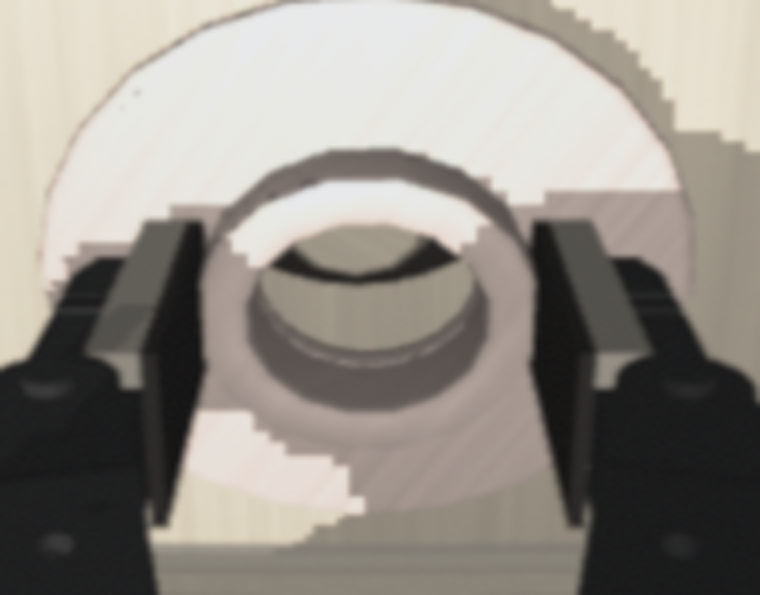

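Run:
```python
from h import *
f=dict(np.load("w5.npz"))
q=lambda x,y:(170+x/4,170+y/3.5)
print("shaft low edge",w(f,q(358,274),.099).round(4),"disc low edge",w(f,q(358,283),.065).round(4))
print("bore top ell",w(f,[q(367,320),q(248,320),q(487,320)],.1495-.0175).round(4),"flange L,R,top",w(f,[q(45,230),q(690,230),q(367,0)],.1495-.0305).round(4))
st()
```

```text
shaft low edge [[ 0.5204 -0.0106  0.099 ]] disc low edge [[ 0.5202 -0.0298  0.065 ]]
bore top ell [[ 0.5216 -0.0006  0.132 ]
 [ 0.5077 -0.0006  0.132 ]
 [ 0.5356 -0.0006  0.132 ]] flange L,R,top [[0.4814 0.0064 0.119 ]
 [0.562  0.0065 0.119 ]
 [0.5215 0.04   0.119 ]]
t 10.3 p [0.5229 0.0015 0.1496] x-axis ang 0.002 tilt [ 0.003  0.    -1.   ] F [ 0.5  0.4 -0.3] open 0.453 q7 -0.38
```

Request:
jog_arm([
  [-1.3,-0.8,0,0,0],
  [-1.3,-0.8,6,0,0],
  [-1.3,-0.8,12,0,0],
  [-1.3,-0.8,17,0,0],
  [-1.3,-0.8,22,0,0],
  [-1.3,-0.8,24,0,0],
  [-1.3,-0.8,24,0,0],
])

```text
clock: 11.0
position: [0.5203, 0.0013, 0.1238]
tool_rot: [1.0, 0.001, -0.0, -0.0]
wrist_force: [-0.2, -0.1, -0.2]
opening: 0.449
```

Request:
jog_arm([
  [0,0,7,0,0],
  [0,0,14,0,0],
  [0,0,19,0,0],
  [0,0,22,0,0],
  [0,0,23,0,0],
  [0,0,23,0,0],
])

```text
clock: 11.6
position: [0.5205, 0.0014, 0.1012]
tool_rot: [1.0, 0.001, -0.0, -0.0]
wrist_force: [-0.1, -0.5, -1.4]
opening: 0.452
```

Request:
jog_arm([
  [0,0,1.2,0,0],
  [0,0,1.2,0,0.6],
  [0,0,1.2,0,0.75],
  [0,0,1.2,0,0.75],
  [0,0,1.2,0,0.75],
  [0,0,-10,0,0.75],
  [0,0,-50,0,0.75],
  [0,0,-90,0,0.8],
  [0,0,-135,0,1],
  [0,0,-145,0,1],
  [0,0,-145,0,1],
])

```text
clock: 12.7
position: [0.5216, 0.0016, 0.2489]
tool_rot: [1.0, 0.0, 0.003, 0.0]
wrist_force: [0.1, 0.1, -1.4]
opening: 1.001
```

Run:
```python
from h import *
st()
f=r.grab_frame("wrist"); im=f["image"]
cv2.imwrite("pics/w6.png",cv2.resize(im[80:260,150:370],None,fx=3,fy=3,interpolation=cv2.INTER_CUBIC))
np.savez("w6.npz",**f); go([.393,.307,.25],0)
```

```text
t 12.7 p [0.5216 0.0016 0.2489] x-axis ang 0.001 tilt [ 0.005 -0.001 -1.   ] F [ 0.1  0.1 -1.4] open 1.001 q7 -0.28
shift [-127.2 -305.8   -3.5] yaw 0.001
```

View pics/w6.png

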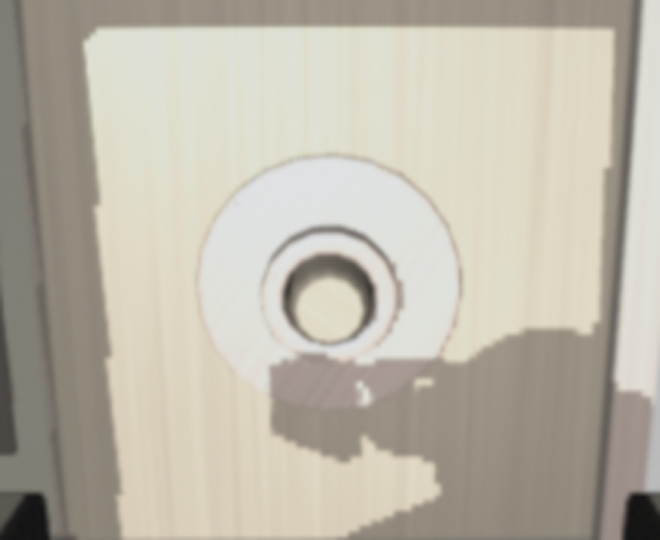

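The shield sits flat round the shaft, with the shaft top visible in the bore at about (330,308) in the crop. Next is the pan, which I'll locate by fitting a circle.

Request:
jog_arm([
  [-20,-45,0,0,1],
  [-40,-90,0,0,1],
  [-60,-135,0,0,1],
  [-80,-180,0,0,1],
  [-100,-225,0,0,1],
  [-120,-270,0,0,1],
  [-127,-300,0,0,1],
  [-127,-305,0,0,1],
  [-127,-305,0,0,1],
  [-127,-305,0,0,1],
  [-127,-305,0,0,1],
])

```text
clock: 13.85
position: [0.3939, 0.3044, 0.2456]
tool_rot: [1.0, -0.001, -0.0, 0.001]
wrist_force: [-0.1, -0.2, 0.0]
opening: 0.997
```

```bash
cat >> h.py <<'E'
def circ(f,X,rad,z,tol=.15):
    "Hough circle of radius rad (m) near world point X at height z -> world centre, ratio"
    c=pix(f,[[X[0],X[1],z]])[0]; e=pix(f,[[X[0]+rad,X[1],z]])[0]; R=np.hypot(*(e-c)); m=int(1.6*R)
    g=cv2.cvtColor(f["image"],cv2.COLOR_BGR2GRAY); x0,y0=int(c[0])-m,int(c[1])-m
    g=cv2.resize(g[max(y0,0):y0+2*m,max(x0,0):x0+2*m],None,fx=4,fy=4,interpolation=cv2.INTER_CUBIC)
    h=cv2.HoughCircles(cv2.GaussianBlur(g,(7,7),0),cv2.HOUGH_GRADIENT,1,400,param1=50,param2=12,minRadius=int(4*R*(1-tol)),maxRadius=int(4*R*(1+tol)))
    u=h[0,0]; p=u[:2]/4-.375+[max(x0,0),max(y0,0)]
    return w(f,p,z)[0].round(4),round(u[2]/4/R,3),p.round(1)
E
python3 - <<'E'
from h import *
st()
f=r.grab_frame("wrist"); np.savez("w7.npz",**f); cv2.imwrite("pics/w7.png",f["image"])
print(circ(f,(.393,.307),.035,.024),circ(f,(.393,.307),.033,.018,.05))
f6=dict(np.load("w6.npz")); print("shaft",circ(f6,(.52,0),.0095,.101),w(f6,(260,182.7),.101).round(4),"flange",circ(f6,(.52,0),.042,.07,.06)); st()
E
```

```text
t 13.8 p [0.3939 0.3044 0.2456] x-axis ang -0.002 tilt [-0.001 -0.002 -1.   ] F [-0.1 -0.2  0. ] open 0.997 q7 -0.98
(array([0.3889, 0.3074, 0.024 ]), np.float64(0.914), array([258.2, 160.5])) (array([0.3891, 0.3059, 0.018 ]), np.float64(0.98), array([258.5, 160.8]))
shaft (array([5.194e-01, 4.000e-04, 1.010e-01]), np.float64(1.003), array([259.5, 183.2])) [[0.5198 0.0009 0.101 ]] flange (array([0.5198, 0.    , 0.07  ]), np.float64(0.947), array([260. , 174.8]))
t 13.9 p [0.3939 0.3045 0.2458] x-axis ang -0.002 tilt [-0.001 -0.001 -1.   ] F [-0.1 -0.3  0. ] open 1.000 q7 -0.98
```

Run:
```python
from h import *
f=dict(np.load("w7.npz")); im=f["image"]
cv2.imwrite("pics/w7c.png",cv2.resize(im[110:220,200:320],None,fx=5,fy=5,interpolation=cv2.INTER_CUBIC))
```

```text
(no output)
```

View pics/w7c.png

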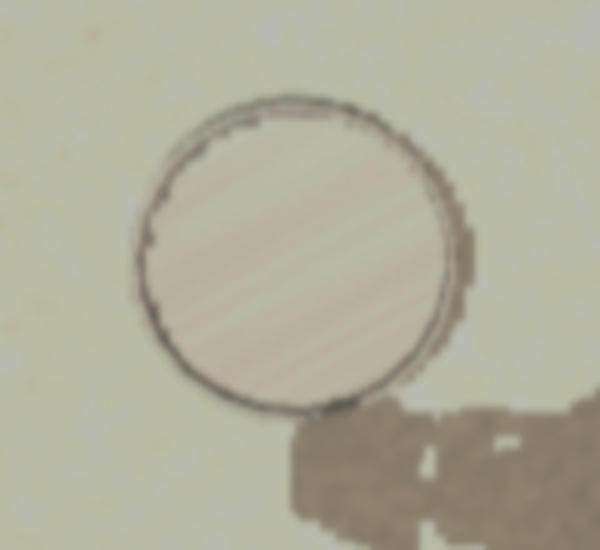

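Run:
```python
from h import *
f=dict(np.load("w7.npz"))
P=w(f,[(259.2-.4,161-.4),(226.6,160.6),(291,160.6),(258.8,128.6),(258.8,192.6)],.024); print(P.round(4))
go([P[0][0],P[0][1],.0445],0)
```

```text
[[0.3895 0.3073 0.024 ]
 [0.3552 0.3074 0.024 ]
 [0.4237 0.3072 0.024 ]
 [0.3896 0.3411 0.024 ]
 [0.3893 0.2717 0.024 ]]
shift [ -4.3  -3.  201.3] yaw -0.002
```

Request:
jog_arm([
  [-4.3,-3,45,0,1],
  [-4.3,-3,90,0,1],
  [-4.3,-3,135,0,1],
  [-4.3,-3,170,0,1],
  [-4.3,-3,190,0,1],
  [-4.3,-3,200,0,1],
  [-4.3,-3,210,0,1],
  [-4.3,-3,214,0,1],
  [-4.3,-3,214,0,1],
])

```text
clock: 14.8
position: [0.3893, 0.3093, 0.0326]
tool_rot: [1.0, 0.0, 0.0, -0.0]
wrist_force: [1.1, -1.1, 0.6]
opening: 1.002
```

Run:
```python
from h import *
st()
f=r.grab_frame("wrist"); np.savez("w8.npz",**f); cv2.imwrite("pics/w8.png",f["image"])
```

```text
t 14.8 p [0.3893 0.3093 0.0326] x-axis ang 0.001 tilt [ 0.001  0.    -1.   ] F [ 1.1 -1.1  0.6] open 1.002 q7 -1.29
```

View pics/w8.png

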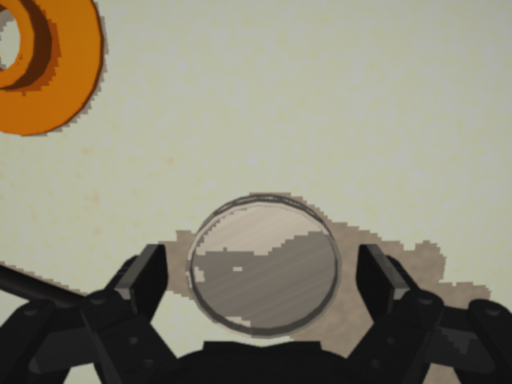

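The pan is centred between the open fingers, its circle at about (264,265). Closing.

Request:
jog_arm([
  [0,0,0,0,0.9],
  [0,0,0,0,0.8],
  [0,0,0,0,0.7],
  [0,0,0,0,0.6],
  [0,0,0,0,0.6],
  [0,0,0,0,0.6],
  [0,0,-5,0,0.6],
  [0,0,-5,0,0.6],
])

```text
clock: 15.65
position: [0.3891, 0.3094, 0.0379]
tool_rot: [1.0, 0.0, 0.0, -0.0]
wrist_force: [0.8, -0.1, -2.5]
opening: 0.782
```

Run:
```python
from h import *
st()
f=dict(np.load("w8.npz")); print(w(f,[(264,265),(188,265),(340,265),(264,193),(264,336)],.024).round(4))
```

```text
t 15.7 p [0.3891 0.3094 0.0379] x-axis ang 0.001 tilt [ 0.001  0.001 -1.   ] F [ 0.8 -0.1 -2.5] open 0.782 q7 -1.29
[[0.3892 0.31   0.024 ]
 [0.3558 0.3099 0.024 ]
 [0.4227 0.3098 0.024 ]
 [0.3892 0.3431 0.024 ]
 [0.3893 0.2715 0.024 ]]
```

Request:
jog_arm([
  [0,0,-20,0,0.6],
  [0,0,-60,0,0.6],
  [0,0,-105,0,0.6],
  [0,0,-150,0,0.6],
  [0,0,-180,0,0.6],
  [15,40,-190,0,0.6],
  [35,85,-190,0,0.6],
  [55,130,-190,0,0.6],
  [75,175,-190,0,0.6],
  [95,220,-190,0,0.6],
  [115,265,-190,0,0.6],
  [127,295,-180,0,0.6],
  [131,307,-160,0,0.6],
  [131,307,-140,0,0.6],
  [131,307,-140,0,0.6],
  [131,307,-140,0,0.6],
])

```text
clock: 17.25
position: [0.5198, 0.0028, 0.1772]
tool_rot: [1.0, 0.001, -0.0, -0.0]
wrist_force: [1.8, -0.1, -1.6]
opening: 0.783
```

Run:
```python
from h import *
f=r.grab_frame("wrist"); st(); s=r.read_state(); z=s["position"][2]-.0326+.024
np.savez("w9.npz",**f)
print(circ(f,s["position"],.035,z,.05))
im=f["image"]; cv2.imwrite("pics/w9.png",cv2.resize(im[150:370,150:370],None,fx=2.6,fy=2.6,interpolation=cv2.INTER_CUBIC))
```

```text
t 17.3 p [0.5204 0.0031 0.178 ] x-axis ang 0.002 tilt [ 0.001  0.    -1.   ] F [ 0.2  0.  -1.9] open 0.780 q7 -0.37
(array([ 5.188e-01, -2.000e-04,  1.694e-01]), np.float64(1.003), array([261.8, 273.5]))
```

View pics/w9.png

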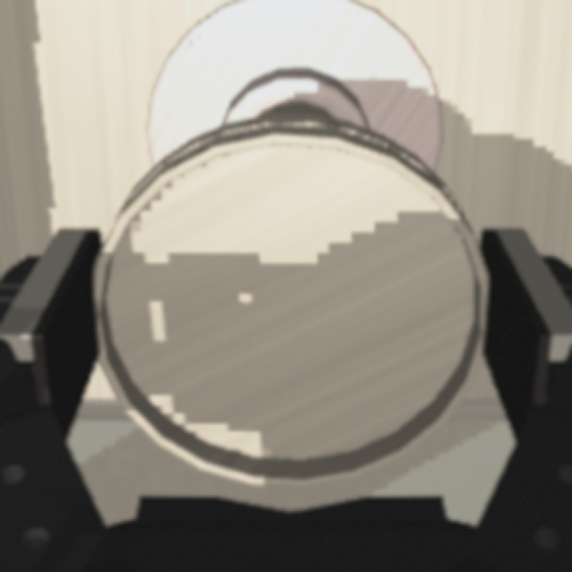

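Run:
```python
from h import *
f=dict(np.load("w9.npz")); q=lambda x,y:(150+x/2.6-.3,150+y/2.6-.3)
P=w(f,[q(95,300),q(488,300),q(291,120),q(291,482)],.1694); print(P.round(4),"ctr",(P[0,0]+P[1,0])/2,(P[2,1]+P[3,1])/2)
P=w(f,[q(148,120),q(440,120),q(294,-2)],.070); print("flange",P.round(4)); P=w(f,[q(222,125),q(368,125),q(295,70)],.083); print("collar",P.round(4))
```

```text
[[ 0.4857  0.0038  0.1694]
 [ 0.5518  0.0039  0.1694]
 [ 0.5187  0.0357  0.1694]
 [ 0.5187 -0.0337  0.1694]] ctr 0.518789467240193 0.0009936294416717194
flange [[0.4785 0.0036 0.07  ]
 [0.5603 0.0037 0.07  ]
 [0.5194 0.0381 0.07  ]]
collar [[0.5004 0.0065 0.083 ]
 [0.5389 0.0065 0.083 ]
 [0.5196 0.0215 0.083 ]]
```

Request:
jog_arm([
  [1,0.6,10,0,0.6],
  [1,0.6,25,0,0.6],
  [1,0.6,35,0,0.6],
  [1,0.6,40,0,0.6],
  [1,0.6,44,0,0.6],
  [1,0.6,48,0,0.6],
  [1,0.6,48,0,0.6],
])

```text
clock: 18.0
position: [0.5213, 0.003, 0.129]
tool_rot: [1.0, 0.001, 0.0, -0.001]
wrist_force: [0.0, 3.3, -4.6]
opening: 0.784
```

Request:
jog_arm([
  [0,-0.7,1,0,0.6],
  [0,-1,3,0,0.6],
  [0,-1,5,0,0.6],
  [0,-1,5,0,0.6],
])

```text
clock: 18.4
position: [0.5214, 0.0032, 0.1243]
tool_rot: [1.0, 0.001, 0.0, -0.0]
wrist_force: [0.6, 3.0, -2.6]
opening: 0.781
```

Request:
jog_arm([
  [0,-0.8,0,0,0.6],
  [0,-0.8,1.5,0,0.6],
  [0,-0.8,2.5,0,0.6],
  [0,-0.8,3,0,0.6],
  [0,-0.8,3,0,0.6],
])

```text
clock: 18.9
position: [0.5212, 0.0033, 0.122]
tool_rot: [1.0, 0.0, -0.0, 0.001]
wrist_force: [-2.4, 1.5, 5.9]
opening: 0.78
```

Request:
jog_arm([
  [0,-0.8,2,0,0.8],
  [0,-0.8,2,0,0.9],
  [0,-0.8,2,0,1],
  [0,-0.8,2,0,1],
  [0,-0.8,2,0,1],
  [0,-0.8,-10,0,1],
  [0,-0.8,-50,0,1],
  [0,-0.8,-90,0,1],
  [0,-0.8,-128,0,1],
  [0,-0.8,-128,0,1],
  [0,-0.8,-128,0,1],
])

```text
clock: 20.0
position: [0.5215, 0.0043, 0.2506]
tool_rot: [1.0, 0.0, 0.001, 0.0]
wrist_force: [0.0, -0.1, -0.0]
opening: 1.001
```

Run:
```python
from h import *
f=r.grab_frame("wrist"); st(); np.savez("w10.npz",**f); cv2.imwrite("pics/w10.png",f["image"])
for z in(.112,.120,.130): print(z,circ(f,(.52,0),.035,z,.08))
go([.37,-.32,.25],None)
f1=dict(np.load("w1.npz")); P=w(f1,[(294,47),(260,84),(323,84),(292,109)],.017); print("weights",P.round(4)); go([*P[:,:2].mean(0),.3],0)
```

```text
t 20.1 p [0.5207 0.0041 0.2493] x-axis ang 0.001 tilt [-0.    -0.001 -1.   ] F [ 0.7 -0.4 -0.5] open 0.999 q7 -0.30
0.112 (array([ 0.5199, -0.0013,  0.112 ]), np.float64(0.983), array([260.8, 191.5]))
0.12 (array([0.5199, 0.0012, 0.12  ]), np.float64(0.955), array([260.8, 191.5]))
0.13 (array([0.52  , 0.0043, 0.13  ]), np.float64(0.92), array([260.8, 191.5]))
shift [-151.   324.    -0.5] yaw 0.000
weights [[ 0.4979 -0.287   0.017 ]
 [ 0.4278 -0.2735  0.017 ]
 [ 0.4784 -0.3519  0.017 ]
 [ 0.4232 -0.3335  0.017 ]]
shift [-64.2 315.5 -50.5] yaw 0.001
```

Run:
```python
from h import *
for n,p,half,obs in(("w8",[.3893,.3093,.0326],.0425,"165,245 / 358,245"),("w5",[.5226,.0016,.1494],.021,"220.7,233.4 / 303,233.4"),("w9",[.5201,.003,.1776],.035,"%.0f,%.0f / %.0f,%.0f"%(150+98/2.6,150+230/2.6,150+482/2.6,150+230/2.6))):
    f=dict(np.load(n+".npz")); print(n,"obs",obs)
    for d in(.010,.015,.020,.025,.030):
        print(d,pix(f,[[p[0]+s*half,p[1]+.011,p[2]-d] for s in(-1,1)]).round(1).tolist())
```

```text
w8 obs 165,245 / 358,245
0.01 [[166.5, 242.0], [361.8, 241.9]]
0.015 [[169.5, 237.1], [358.6, 237.0]]
0.02 [[172.4, 232.5], [355.6, 232.4]]
0.025 [[175.1, 228.2], [352.7, 228.1]]
0.03 [[177.7, 224.1], [350.0, 224.0]]
w5 obs 220.7,233.4 / 303,233.4
0.01 [[215.6, 242.7], [312.7, 242.8]]
0.015 [[217.1, 237.8], [311.0, 237.8]]
0.02 [[218.5, 233.1], [309.4, 233.2]]
0.025 [[219.8, 228.8], [307.9, 228.8]]
0.03 [[221.0, 224.7], [306.5, 224.7]]
w9 obs 188,238 / 335,238
0.01 [[184.0, 242.1], [345.7, 242.3]]
0.015 [[186.5, 237.2], [342.9, 237.4]]
0.02 [[188.9, 232.6], [340.4, 232.7]]
0.025 [[191.2, 228.2], [338.0, 228.4]]
0.03 [[193.3, 224.2], [335.7, 224.3]]
```

Request:
jog_arm([
  [-10,45,0,0,0.3],
  [-20,90,0,0,0.3],
  [-30,135,0,0,0.3],
  [-40,180,0,0,0.3],
  [-50,225,0,0,0.3],
  [-60,270,0,0,0.3],
  [-64,305,0,0,0.3],
  [-64,316,0,0,0.3],
  [-64,316,0,0,0.3],
  [-64,316,0,0,0.3],
  [-64,316,0,0,0.3],
])

```text
clock: 21.15
position: [0.4581, -0.3093, 0.249]
tool_rot: [1.0, 0.002, -0.0, -0.001]
wrist_force: [0.6, -0.2, 0.9]
opening: 0.301
```

```bash
cat >> h.py <<'E'
def weights(f,c=(.457,-.312),R=.14):
    "bright blobs on the dark mat: world points at knob height"
    g=cv2.cvtColor(f["image"],cv2.COLOR_BGR2GRAY)
    k=np.ones((31,31),np.uint8)
    dark=cv2.morphologyEx((g<80).astype(np.uint8),cv2.MORPH_CLOSE,k)
    n,l,s,ce=cv2.connectedComponentsWithStats(((g>110)&(dark>0)).astype(np.uint8))
    for i in range(1,n):
        X=w(f,ce[i],.012)[0]
        if s[i,4]>40 and np.hypot(*(X[:2]-c))<R: print("blob",s[i].tolist(),ce[i].round(1),"base",w(f,ce[i],.008)[0].round(4),"knob",w(f,ce[i],.014)[0].round(4))
E
python3 - <<'E'
from h import *
f=r.grab_frame("wrist"); st(); np.savez("w11.npz",**f); weights(f)
E
```

```text
t 21.2 p [ 0.4581 -0.3095  0.2493] x-axis ang 0.005 tilt [-0.     0.001 -1.   ] F [ 0.1  0.1 -0.1] open 0.295 q7 0.33
blob [227, 118, 19, 20, 285] [235.6 127.6] base [ 0.4283 -0.273   0.008 ] knob [ 0.4287 -0.2724  0.014 ]
blob [292, 131, 18, 19, 277] [300.4 139.7] base [ 0.4996 -0.286   0.008 ] knob [ 0.4989 -0.2851  0.014 ]
blob [226, 174, 16, 16, 209] [233.6 181.5] base [ 0.4248 -0.3341  0.008 ] knob [ 0.4253 -0.3325  0.014 ]
blob [275, 189, 16, 16, 206] [282.3 196.4] base [ 0.4809 -0.3519  0.008 ] knob [ 0.4805 -0.3499  0.014 ]
blob [224, 213, 37, 20, 276] [232.9 221.3] base [ 0.4229 -0.3832  0.008 ] knob [ 0.4235 -0.3808  0.014 ]
blob [289, 215, 23, 27, 231] [302.9 230.4] base [ 0.5066 -0.3946  0.008 ] knob [ 0.5058 -0.3919  0.014 ]
```

Request:
jog_arm([
  [-29.5,-37,45,0,0.3],
  [-29.5,-37,90,0,0.3],
  [-29.5,-37,135,0,0.3],
  [-29.5,-37,170,0,0.3],
  [-29.5,-37,195,0,0.3],
  [-29.5,-37,210,0,0.3],
  [-29.5,-37,214.5,0,0.3],
  [-29.5,-37,214.5,0,0.3],
  [-29.5,-37,214.5,0,0.2],
  [-29.5,-37,214.5,0,0.1],
  [-29.5,-37,214.5,0,0],
  [-29.5,-37,214.5,0,0],
  [-29.5,-37,214.5,0,0],
  [-29.5,-37,214.5,0,0],
  [-29.5,-37,210,0,0],
  [-29.5,-37,190,0,0],
  [-29.5,-37,150,0,0],
  [-29.5,-37,120,0,0],
  [-29.5,-37,120,0,0],
])

```text
clock: 23.1
position: [0.4304, -0.2761, 0.1335]
tool_rot: [1.0, 0.0, 0.004, 0.002]
wrist_force: [-0.1, -0.2, -0.1]
opening: 0.062
```

Run:
```python
from h import *
f=r.grab_frame("wrist"); st(); s=r.read_state(); np.savez("w12.npz",**f)
weights(f)
p=s["position"]; q=pix(f,[[p[0],p[1],p[2]-.017]])[0]; print("knob expected px",q)
im=f["image"]; x,y=q.astype(int); g=cv2.cvtColor(im,cv2.COLOR_BGR2GRAY); print(g[y-20:y+21:4,x-40:x+41:5])
```

```text
t 23.1 p [ 0.4289 -0.2756  0.1314] x-axis ang 0.000 tilt [ 0.004 -0.003 -1.   ] F [ 0.5  0.6 -1.1] open 0.061 q7 0.21
blob [337, 188, 24, 24, 438] [348.5 199.6] base [ 0.4991 -0.2851  0.008 ] knob [ 0.4973 -0.283   0.014 ]
blob [247, 224, 29, 14, 224] [261.4 229.5] base [ 0.4298 -0.3105  0.008 ] knob [ 0.4298 -0.3078  0.014 ]
blob [257, 243, 10, 23, 199] [261.2 253. ] base [ 0.4297 -0.3319  0.008 ] knob [ 0.4297 -0.3287  0.014 ]
blob [361, 259, 8, 26, 112] [365.8 274.2] base [ 0.5199 -0.3532  0.008 ] knob [ 0.5177 -0.3495  0.014 ]
blob [310, 264, 22, 21, 301] [320.5 273.3] base [ 0.4804 -0.3516  0.008 ] knob [ 0.4791 -0.348   0.014 ]
blob [187, 278, 16, 9, 90] [196.  281.2] base [ 0.3735 -0.359   0.008 ] knob [ 0.3749 -0.3552  0.014 ]
blob [248, 295, 28, 52, 1031] [261.5 324.7] base [ 0.4299 -0.4048  0.008 ] knob [ 0.4299 -0.3998  0.014 ]
blob [361, 323, 24, 24, 263] [372.1 334.3] base [ 0.533  -0.4179  0.008 ] knob [ 0.5304 -0.4126  0.014 ]
knob expected px [260.72240153 254.13678033]
[[ 37  36  35  36  39  95  95  51 153 152  46  94  94  36  37  36  36]
 [ 37  36  35  36  50  95  94  38  82  89  40  95  95  38  35  37  36]
 [ 35  35  34  33  65  95  94  34  94  86  34  93  83  29  29  36  34]
 [ 36  34  32  31  80  94  94  50 159 156  29  86  81  30  27  28  36]
 [ 35  31  31  31  88  94  91  50 154 154  29  85  81  38  27  29  35]
 [ 35  32  33  32  88  82  80  50 148 150  26  82  81  50  30  29  33]
 [ 35  39  41  36  81  81  87  49 145 146  25  81  82  65  31  32  32]
 [ 35  32  32  29  81  84  85  37 141  58  25  81  82  74  28  28  28]
 [ 35  32  28  30  80  87  71  31  44  34  26  81  80  78  29  28  27]
 [ 33  31  30  30  57 135 105  29  35  36  43 145 106  35  28  29  28]
 [ 31  33  32  31  29  29 105  32  36  37  44 128  28  27  27  28  28]]
```

Run:
```python
from h import *
f=dict(np.load("w12.npz")); g=cv2.cvtColor(f["image"],cv2.COLOR_BGR2GRAY)
for y in range(206,300,2): print(y,"".join(" .:-=+*#%@"[min(9,v//20)] for v in g[y,215:310]))
```

```text
206 :::::::::::::::::::::::::::::::::::::::::::::::::::............................................
208 :::::::::::::::::::::::::::::::::::::::::::::..................................................
210 :::::::::::::::::::::::::::::::::::::::........................................................
212 :::::::::::::::::::::::::::::::::..............................................................
214 ::::::::::::::::::::::::::::::.................................................................
216 ::::::::::::::::::::::::::::...................................................................
218 ::::::::::::::::::::::::::::...................................................................
220 ::::::::::::::::::::::::::::...........::::---------::.........................................
222 ::::::::::::::::::::::::::::.......::--==============---:::....................................
224 ................................::--==+++++++++****++====---:..................................
226 ..............................::=====+*%@@@@@@@@@@@@@%#+===--::................................

[... 2899 characters left out ...]

286 ....................................::::..............::::.....................................
288 ....................................::::..............::::.....................................
290 ....................................::::..............::::.....................................
292 ....................................::::..............::::.....................................
294 ....................................:::::===----::::..::::.....................................
296 ....................................::::=##%%####***+-::::.....................................
298 ....................................::::=#%%%%%%%%%%#=::::.....................................
```

Run:
```python
from h import *
f=dict(np.load("w12.npz")); P=np.array([.4295,-.2758,.1325])
print("body L,R,far edge @top of body",w(f,[(243,232),(279,232),(261,221)],P[2]-.034+.007).round(4)); print(P)
go([.521+.0195,0.0005,.20])
```

```text
body L,R,far edge @top of body [[ 0.4203 -0.2683  0.1055]
 [ 0.4379 -0.2684  0.1055]
 [ 0.4291 -0.2626  0.1055]]
[ 0.4295 -0.2758  0.1325]
shift [ 111.9 -275.9  -69. ] yaw 0.000
```

Request:
jog_arm([
  [0,0,-40,0,0],
  [0,0,-75,0,0],
  [15,-45,-75,0,0],
  [35,-90,-75,0,0],
  [55,-135,-75,0,0],
  [75,-180,-75,0,0],
  [95,-225,-75,0,0],
  [110,-260,-75,0,0],
  [112,-273,-75,0,0],
  [112,-273,-75,0,0],
  [112,-273,-65,0,0],
  [112,-273,-65,0,0],
  [112,-273,-65,0,0],
])

```text
clock: 24.45
position: [0.539, -0.0038, 0.1935]
tool_rot: [1.0, -0.001, -0.001, 0.0]
wrist_force: [0.4, 0.0, 0.6]
opening: 0.056
```

Run:
```python
from h import *
st(); f=r.grab_frame("wrist"); st(); np.savez("w13.npz",**f); g=cv2.cvtColor(f["image"],cv2.COLOR_BGR2GRAY)
for z in(.112,): print(z,circ(f,(.52,0),.035,z,.08),circ(f,(.52,0),.033,.106,.05))
for y in range(190,290,3): print(y,"".join(" .:-=+*#%@"[min(9,v//26)] for v in g[y,160:310:1]))
```

```text
t 24.4 p [ 0.539  -0.0038  0.1935] x-axis ang -0.002 tilt [-0.002 -0.001 -1.   ] F [0.4 0.  0.6] open 0.056 q7 -0.35
t 24.5 p [ 0.5393 -0.0034  0.1939] x-axis ang -0.002 tilt [-0.001 -0.001 -1.   ] F [-0.1  0.1 -0.1] open 0.058 q7 -0.35
0.112 (array([0.5203, 0.0025, 0.112 ]), np.float64(0.938), array([234.8, 200. ])) (array([5.193e-01, 4.000e-04, 1.060e-01]), np.float64(1.009), array([234., 200.]))
190 %%%%%%%%%%%%%%%%%%%%%%%%%#+=+*#%%%%%%%%%%%%%%%%%%%%%%%%%%%%%%%%%%%%%%%%%%%%%%%%%%%%%%%%%%%%%%%%%%%%%%%%%%%%%%%%%%%%%%%%%%%%%%#*****++*****#%%%%%%%%%%%
193 %%%%%%%%%%%%%%%%%%%%%%%%%*==+*#%%%%%%%%%%%%%%%%%%%%%%%%%%%%%%%%%%%%%%%%%%%%%%%%%%%%%%%%%%%%%%%%%%%%%%%%%%%%%%%%%%%%%%%%%%%%%%%#***+++******%%%%%%%%%%%
196 %%%%%%%%%%%%%%%%%%%%%%%%%*=+**#%%%%%%%%%%%%%%%%%%%%%%%%%%%%%%%%%%%%%%%%%%%%%%%%%%%%%%%%%%%%%%%%%%%%%%%%%%%%%%%%%%%%%%%%%%%%%##%#**++*******%%%%%%%%%%%
199 %%%%%%%%%%%%%%%%%%%%%%%%#+=*#%%%%%%%%%%%%%%%%%%%%%%%%%%%%%%%%%%%%%%%%%%%%%%%%%%%%%%%%%%%%%%%%%%%%%%%%%%%%%%%%%%%%%%%%%%%%%%%##%#*+++*******%%%%%%%%%%%
202 %%%%%%%%%%%%%%%%%%%%%%%#*==+#%%%%%%%%%%%%%%%%%%%%%%%%%%%%%%%%%%%%%%%%%%%%%
[... 3871 characters left out ...]
..................-=-:...:+#%%%%%%%%#+:...:-=-.................................:
280 %%#*+=-:....................:-+#%%%%%%%%%%%%%%%%%%%%*=:........................................:+#%%%%%%%%#+:.........................................
283 ::.............................:=*#%%%%%%%%%####*+=-:..........................................-*#%%%%%%%%#*-...... ..................................
286 ................................:-=====----::..................................................:=+***+++++=-:.........................................
289 ..........:::::::..............................................................................:=++++++++++=:....... .................................
```

Run:
```python
from h import *
f=dict(np.load("w13.npz")); p=np.array([.539,-.0036,.1937])
print("body far edge",w(f,(261.5,224),p[2]-.027).round(4)); 
g=cv2.cvtColor(f["image"],cv2.COLOR_BGR2GRAY)
P=w(f,[(183.7,200),(287.7,200),(235.5,250.5)],.112); print("lip L R bottom",P.round(4))
for y in range(130,165,2): print(y,"".join(" .:-=+*#%@"[min(9,v//26)] for v in g[y,205:265:1]))
```

```text
body far edge [[0.5378 0.0087 0.1667]]
lip L R bottom [[ 0.4871  0.0025  0.112 ]
 [ 0.5545  0.0024  0.112 ]
 [ 0.5198 -0.0338  0.112 ]]
130 %%%%%%%%%%%%%%%%%%%%%%%%%%%%%%%%%%%%%%%%%%%%%%%%%%%%%%%%%%%%
132 %%%%%%%%%%%%%%%%%%%%%%%%%%%%%%%%%%%%%%%%%%%%%%%%%%%%%%%%%%%%
134 %%%%%%%%%%%%%%%%%%%%%##%%%%%%%%%%%%%%%%%########%%%%%%%%%%%%
136 %%%%%%%%%%%%%%%##%%%%%%%%%%%%%%%%%%%%%%%%%%%%%%%%%####%%%%%%
138 %%%%%%%%##%%%%%%%%%%%%%%%%%%%%%%%%%%%%%%%%%%%%%%%%%%%%###%%%
140 %%%%%%%%%%%%%%%%%%%%%%%%%%%%%%%%%%%%%%%%%%%%%%%%%%%%%%%%%%%#
142 %%%%%%%%%%%%%%%%%%%%%%%%%%%%%%%%%%%%%%%%%%%%%%%%%%%%%%%%%%%%
144 %%%%%%%%%%%%%%%%%%%%%%%%%%%%%%%%%%%%%%%%%%%%%%%%%%%%%%%%%%%%
146 %%%%%%%%%%%%%%%%%%%%%%%%%%%%%%%%%%%%%%%%%%%%@%%%%%%%%%%%%%%%
148 %%%%%%%%%%%%%%%%%%%%%%%%%%%%%%%%%%%%%%%%%%%%%%%%%%%%%%%%%%%%
150 %%%%%%%%%%%%%%%%%%%%%%######*******#######%%%%%%%%%%%%%%%%%%
152 %%%%%%%%%%%%%%##**+++++++===+++++++++=======++++******#%%%%%
154 %%%%%%%%%#**+++++***###%%%%%%%%%########**++++====++******#*
156 %%%%%#*++**###%%%%%%%%%%%%%%%%%%%%%%%%%%%%%%##*++======++***
158 %%#***##%%%%#####*#%%%%%%%%%%%%%%%%%%%%%%%%%%%%%%%#**+==-==+
160 **##%%%##%%%%%%%%%%%%%%%%%%%%%%%%%%%%%%%%%%%%%%%%%%%%%##*+==
162 %%%%%%%#%%%%%%%%%%%%%%%%%%%%%%%%%%%%%%%%%%%%%%%%%%%%%%%%%%#*
164 ###%%%%%%%%%%%%%%%%%%%%%%%%%%%%%%%%%%%%%%%%%%%%%%%%%%%%%%%%%
```

Request:
jog_arm([
  [2,-2,15,0,0],
  [2,-2,30,0,0],
  [2,-2,42,0,0],
  [2,-2,48,0,0],
  [2,-2,51,0,0],
  [2,-2,52,0,0],
  [2,-2,52,0,0],
])

```text
clock: 25.2
position: [0.5419, 0.0006, 0.1425]
tool_rot: [1.0, 0.001, 0.0, -0.0]
wrist_force: [0.4, 0.5, -1.0]
opening: 0.06
```

Request:
jog_arm([
  [0,0,1,0,0],
  [0,0,1.5,0,0],
  [0,0,1.5,0,0],
])

```text
clock: 25.5
position: [0.5425, 0.0005, 0.1416]
tool_rot: [1.0, 0.0, 0.001, 0.0]
wrist_force: [1.2, 0.4, 1.9]
opening: 0.063
```

Request:
jog_arm([
  [0,0,0.5,0,0.1],
  [0,0,0.5,0,0.15],
  [0,0,0.5,0,0.25],
  [0,0,0.5,0,0.3],
  [0,0,0.5,0,0.3],
  [0,0,-5,0,0.3],
  [0,0,-30,0,0.3],
  [0,0,-70,0,0.3],
  [0,0,-105,0,0.3],
  [0,0,-105,0,0.3],
  [0,0,-105,0,0.3],
])

```text
clock: 26.6
position: [0.5419, 0.0004, 0.2467]
tool_rot: [1.0, 0.0, 0.001, 0.0]
wrist_force: [-0.3, -0.3, -0.5]
opening: 0.299
```

```bash
cat >> h.py <<'E'
def asc(f,r0,r1,c0,c1,s=2,v=26):
    g=cv2.cvtColor(f["image"],cv2.COLOR_BGR2GRAY)
    for y in range(r0,r1,s): print(y,"".join(" .:-=+*#%@"[min(9,a//v)] for a in g[y,c0:c1:max(1,s//2)]))
E
python3 - <<'E'
from h import *
f=r.grab_frame("wrist"); st(); np.savez("w14.npz",**f)
q=pix(f,[[.521,0,.11],[.54,0,.123]]); print(q); x,y=q[0].astype(int)
asc(f,y-50,y+50,x-55,x+65)
E
```

```text
t 26.6 p [5.412e-01 2.000e-04 2.455e-01] x-axis ang 0.001 tilt [-0.001 -0.001 -1.   ] F [-0.2 -0.1 -1.2] open 0.300 q7 -0.31
[[237.10097438 186.03804557]
 [260.37787085 190.68145233]]
136 %%%%%%%%%%%%%%%%%%%%%%%%%%%%%%%%%%%%%%%%%%%%%%%%%%%%%%%%%%%%%%%%%%%%%%%%%%%%%####%%%%%%%%%%%%%%%%%%%%%%%%%%%%%%%%%%%%%%%
138 %%%%%%%%%%%%%%%%%%%%%%%%%%%%%%%%%%%%%%%%%%%%%%%%%%%%%%%%%%%%%%%%%%%%%%%%%%%%%%%%###%%%%%%%%%%%%%%%%%%%%%%%%%%%%%%%%%%%%%
140 %%%%%%%%%%%%%%%%%%%%%%%%%%%%%%%%%%%%%%%%%%%%%%%%%%%%%%%%%%%%%%%%%%%%%%%%%%%%%%%%%%%##%%%%%%%%%%%%%%%%%%%%%%%%%%%%%%%%%%%
142 %%%%%%%%%%%%%%%%%%%%%%%%%%%%%%%%%%%%%%%%%%%%%%%%%%%%%%%%%%%%%%%%%%%%%%%%%%%%%%%%%%%%%##%%%%%%%%%%%%%%%%%%%%%%%%%%%%%%%%%
144 %%%%%%%%%%%%%%%%%%%%%%%%%%%%%%%%%%%%%%%%%%%%%%###***********###%%%%%%%%%%%%%%%%%%%%%%%%%##%%%%%%%%%%%%%%%%%%%%%%%%%%%%%%
146 %%%%%%%%%%%%%%%%%%%%%%%%%%%%%%%%%%%%%%%#****+***######******+++++++++****#%%%%%%%%%%%%%%%%##%%%%%%%%%%%%%%%%%%%%%%%%%%%%
148 %%%%%%%%%%%%%%%%%%%%%%%%%%%%%%%%%%##****#####%%%%%%%%%%%%%%%%%%%##**++===++*****#%%%%%%%%%%##%%%%%%%%%%%%%%%%%%%%%%%%%%%
150 %%%%%%%%%%%%%%%%%%%%%%%%%%%%%%%%#####
[... 4633 characters left out ...]
+===========+++==---====++*###*+++++++++++++++++**********+++++*+++++++++++
226 %%%%%%%%%%%%%%%%%%%%%%%%%%%%%%%%%%%%%%%%%%%%%%##############++++***###%%%%%*++++++++++++++++*##%%%%%%#*+++++++++++++++++
228 %%%%%%%%%%%%%%%%%%%%%%%%%%%%%%%%%%%%%%%%%%%%%%%%%%%%%%%%%%%%##%%%%%%%%%%%%%*++++++++++++*####%%%%%%%%%#**+++++++++++++++
230 %%%%%%%%%%%%%%%%%%%%%%%%%%%%%%%%%%%%%%%%%%%%%%%%%%%%%%%%%%%%%%%%%%%%%%%%%%%####*++**#####%%%%%%%%%%%%%%%###*++++++++++++
232 %%%%%%%%%%%%%%%%%%%%%%%%%%%%%%%%%%%%%#++============+#%%%%%%%%%%%%%%%%%%%%%%%%%%###%%%%%%%%%%%%%%%%%%%%%%%%+-::--===----
234 %%%%%%%%%%%%%%%%%%%%%%%%%%%%%%%%%%%%#*=---------:...=#%%%%%%%%%%%%%%%%%%%%%%%%%%%%%%%%%%%%%%%%%%%%%%%%%%%%#=...:--------
```

Request:
jog_arm([
  [-5,45,0,0,0.3],
  [-12,90,0,0,0.3],
  [-20,135,0,0,0.3],
  [-28,180,0,0,0.3],
  [-36,225,0,0,0.3],
  [-42,265,10,0,0.3],
  [-42.5,285,40,0,0.3],
  [-42.5,285,80,0,0.3],
  [-42.5,285,110,0,0.3],
  [-42.5,285,110,0,0.3],
  [-42.5,285,110,0,0.3],
  [-42.5,285,110,0,0.3],
])

```text
clock: 27.85
position: [0.5006, -0.2846, 0.1373]
tool_rot: [1.0, 0.001, 0.001, 0.001]
wrist_force: [0.3, -0.9, -0.1]
opening: 0.297
```

Run:
```python
from h import *
f=r.grab_frame("wrist"); st(); np.savez("w15.npz",**f); weights(f)
p=r.read_state()["position"]; print("TCP proj at z.014",pix(f,[[p[0],p[1],.014]]))
```

```text
t 27.9 p [ 0.5007 -0.2848  0.1375] x-axis ang 0.001 tilt [ 0.003 -0.001 -1.   ] F [-0.6  0.2  1.8] open 0.298 q7 0.15
blob [249, 177, 26, 25, 491] [261.7 189.4] base [ 0.4998 -0.2857  0.008 ] knob [ 0.4997 -0.2839  0.014 ]
blob [294, 215, 4, 17, 42] [296.  225.1] base [ 0.528  -0.3163  0.008 ] knob [ 0.5273 -0.3138  0.014 ]
blob [162, 234, 23, 22, 324] [173.  244.5] base [ 0.4251 -0.3342  0.008 ] knob [ 0.4269 -0.3312  0.014 ]
blob [236, 254, 15, 21, 221] [242.5 263.8] base [ 0.4834 -0.3521  0.008 ] knob [ 0.4838 -0.3487  0.014 ]
blob [277, 259, 15, 41, 304] [285.  285.8] base [ 0.5203 -0.3741  0.008 ] knob [ 0.5198 -0.3701  0.014 ]
blob [214, 269, 9, 10, 50] [219.3 272.6] base [ 0.4631 -0.3609  0.008 ] knob [ 0.464  -0.3572  0.014 ]
blob [301, 269, 9, 10, 50] [303.9 272.5] base [ 0.5363 -0.3608  0.008 ] knob [ 0.5354 -0.3572  0.014 ]
blob [126, 275, 15, 11, 77] [130.4 279.3] base [ 0.3841 -0.3685  0.008 ] knob [ 0.3869 -0.3646  0.014 ]
blob [340, 279, 26, 8, 148] [352.1 281.8] base [ 0.5793 -0.3705  0.008 ] knob [ 0.5774 -0.3666  0.014 ]
blob [163, 282, 14, 5, 47] [167.9 284.2] base [ 0.4172 -0.3729  0.008 ] knob [ 0.4192 -0.3689  0.014 ]
blob [232, 294, 26, 4, 64] [241.3 296. ] base [ 0.4817 -0.3845  0.008 ] knob [ 0.4822 -0.3803  0.014 ]
blob [221, 317, 8, 25, 174] [224.9 329.3] base [ 0.4658 -0.421   0.008 ] knob [ 0.4666 -0.4159  0.014 ]
blob [295, 317, 8, 25, 179] [298.2 329.3] base [ 0.5337 -0.4211  0.008 ] knob [ 0.5329 -0.416   0.014 ]
TCP proj at z.014 [[262.88099988 190.5045456 ]]
```

Request:
jog_arm([
  [-0.5,0,45,0,0.3],
  [-0.5,0,80,0,0.3],
  [-0.5,0,98,0,0.3],
  [-0.5,0,103,0,0.3],
  [-0.5,0,103,0,0.3],
  [-0.5,0,103,0,0.15],
  [-0.5,0,103,0,0.05],
  [-0.5,0,103,0,0],
  [-0.5,0,103,0,0],
  [-0.5,0,103,0,0],
  [-0.5,0,103,0,0],
  [-0.5,0,98,0,0],
  [-0.5,0,70,0,0],
  [-0.5,0,30,0,0],
  [-0.5,0,-15,0,0],
  [-0.5,0,-62,0,0],
  [-0.5,0,-62,0,0],
])

```text
clock: 29.6
position: [0.5028, -0.2858, 0.2051]
tool_rot: [1.0, 0.0, 0.006, 0.003]
wrist_force: [0.8, 0.6, 0.5]
opening: 0.063
```

Request:
jog_arm([
  [0,-45,0,0,0],
  [0,-90,0,0,0],
  [0,-135,0,0,0],
  [0,-180,0,0,0],
  [0,-225,0,0,0],
  [0,-265,0,0,0],
  [0,-285,0,0,0],
  [0,-287,0,0,0],
  [0,-287,0,0,0],
  [0,-287,0,0,0],
  [0,-287,0,0,0],
])

```text
clock: 30.7
position: [0.4987, 0.0006, 0.1975]
tool_rot: [1.0, -0.001, -0.0, 0.0]
wrist_force: [0.9, 0.2, -0.5]
opening: 0.061
```

Run:
```python
from h import *
f=r.grab_frame("wrist"); st(); np.savez("w16.npz",**f)
q=pix(f,[[.520,0.002,.112],[.5005,0.002,.19]]); print(q); x,y=q[0].astype(int)
asc(f,y-60,y+80,x-75,x+60,3)
```

```text
t 30.8 p [0.4987 0.0008 0.1976] x-axis ang -0.002 tilt [-0. -0. -1.] F [-0.   0.2 -0.2] open 0.065 q7 -0.34
[[295.5578398  204.85041273]
 [268.38074089 264.84047535]]
144 %%%%%%%%%%%%%%%%%%%%%%%%%%%%%%%%%%%%%%%%%%%%###%%%%%%@@@%%%%@%%%%%@%%%%%%%@%%%%%%%%%%%%%%%%%%%####%%%%%%%%%%%%%%%%%%%%%%%%%%%%%%%%%%%%%
147 %%%%%%%%%%%%%%%%%%%%%%%%%%%%%%%%%%%%%%%%##%%%%%%%%%@%%%%%%%@@%%%%%%%%%%%%%@%%%%%%%%%%%%%%%%%%%%%%%%%%#%%%%%%%%%%%%%%%%%%%%%%%%%%%%%%%%%
150 %%%%%%%%%%%%%%%%%%%%%%%%%%%%%%%%%%%%##%%%%%@%%%%@%%%%%%%%@%%%%%%%%%%%%%%%%%%%%%%%%%%%%%%%%%%%%%%%%%%%%%%#%%%%%%%%%%%%%%%%%%%%%%%%%%%%%%
153 %%%%%%%%%%%%%%%%%%%%%%%%%%%%%%%%##%%%%@@%@%%%%@%%@@%%%%@%%%%%@%%%%%%%%%%%%%%%%%%%%%%%%%%%%%%%%%%%%%%%%%%%%%##%%%%%%%%%%%%%%%%%%%%%%%%%%
156 %%%%%%%%%%%%%%%%%%%%%%%%%%%%%%%%%%%%%@%@%%%%%%@@@%%%%%@%%%%%%%%%###***+++=++++**++++++*****#%%%%%%%%%%%%%%%%%%%%%%%%%%%%%%%%%%%%%%%%%%%
159 %%%%%%%%%%%%%%%%%%%%%%%%%%%#%%%%%%%%%%%%%%%@%%%%%%%%%%%##*+++++++++++**###########******+++++++****#%%%%%%%%%%%%#%%%%%%%%%%%%%%%%%%%%%%
162 %%%%%%%%%%%%%%%%%%%%%%%%%%%%%%%@@%%%%%%%%%%%%%%%%#**++=++*###%%%%%%%%%%%%%%%%%%%%%%%%%%%%
[... 4946 characters left out ...]

270 =:..................::-==+++++-:...:+#%%%%%%%%#+:...:-++++++=-::...................:=++++++++++++++++++++++++++++++++++++++++++++++++++
273 .........................:-=++-:...-*%%%%%%%%%%*-...:-++=-:...........................:-=++++++++++++++++++++++++++++++++++++++++++++++
276 ...........................:==-:...-*%%%%%%%%%%*-...:-==:................................-=+++++++++++++++++++++++++++++++=======++++++
279 .........:::.................:.....-*%%%%%%%%%%*-.....:...................................:=+++++++++++++++++++++==-::................:
282 ...................................=#%%%%%%%%%%#=..........................................:-==++++++++++++++++=:......................
```

Request:
jog_arm([
  [2.2,-1,15,0,0],
  [2.2,-1,30,0,0],
  [2.2,-1,44,0,0],
  [2.2,-1,52,0,0],
  [2.2,-1,55,0,0],
  [2.2,-1,56.5,0,0],
  [2.2,-1,56.5,0,0],
])

```text
clock: 31.45
position: [0.5012, 0.0034, 0.1415]
tool_rot: [1.0, 0.001, 0.0, -0.0]
wrist_force: [0.8, -0.6, 0.5]
opening: 0.061
```

Request:
jog_arm([
  [0,0,1.2,0,0],
  [0,0,1.2,0,0.1],
  [0,0,1.2,0,0.15],
  [0,0,1.2,0,0.25],
  [0,0,1.2,0,0.3],
  [0,0,1.2,0,0.3],
  [0,0,-5,0,0.3],
  [0,0,-30,0,0.3],
  [0,0,-70,0,0.3],
  [0,0,-105,0,0.3],
  [0,0,-105,0,0.3],
  [0,0,-105,0,0.3],
])

```text
clock: 32.65
position: [0.5011, 0.0033, 0.2472]
tool_rot: [1.0, 0.0, 0.001, 0.0]
wrist_force: [-0.2, -0.3, -0.6]
opening: 0.297
```

Run:
```python
from h import *
f=r.grab_frame("wrist"); st(); np.savez("w17.npz",**f)
q=pix(f,[[.520,0.001,.112]]); print(q); x,y=q[0].astype(int)
asc(f,y-48,y+48,x-55,x+55,3)
go([.427,-.332,.25],-1.57)
```

```text
t 32.7 p [0.5004 0.0032 0.2461] x-axis ang 0.001 tilt [-0.001 -0.001 -1.   ] F [ 0.  -0.3  0.2] open 0.303 q7 -0.29
[[285.93835413 188.78687476]]
140 %%%%%%%%%%%%%%%%%%%%%%%%%%%%%%%%%%%%%%%%%%%%%%%%%%%%%%%%%%%%%%%%%%%%%%%%%%%###%%%%%%%%%%%%%%%%%%%%%%%%%%%%%%%%
143 %%%%%%%%%%%%%%%%%%%%%%%%#%%%%%%%%%%%%%%%%%%%%%%%%%%%%%%%%%%%%%%%%%%%%%%%%%%%%%%%#%%%%%%%%%%%%%%%%%%%%%%%%%%%%%
146 %%%%%%%%%%%%%%%%%%%%%%%%%%%%%%%%%%%%%%%%%%%%%%%%%%%%%%%%%%%%%%%%%%%%%%%%%%%%%%%%%%%#%%%%%%%%%%%%%%%%%%%%%%%%%%
149 %%%%%%%%%%%%%%%%%%#%%%%%%%%%%%%%%%%%%%%%%%#***++++++++**+***+++++++++*#%%%%%%%%%%%%%%%#%%%%%%%%%%%%%%%%%%%%%%%
152 %%%%%%%%%%%%%%%%%%%%%%%%%%%%%%%%%%%#**++**#####%%%%%%%%%%%%%%%%%%%%####*++++*#%%%%%%%%%%#%%%%%%%%%%%%%%%%%%%%%
155 %%%%%%%%%%%%%%%%%%%%%%%%%%%%%%%*++**####%%%%%%%%%%%%%%%%%%%%%%%%%%%%%%%%%%%###*++**#%%%%%%#%%%%%%%%%%%%%%%%%%%
158 %%%%%%%%%%%%%%%%%%%%%%%%%%%#++*#%%%%%%%%%%%%%%%%%%%%%%%%%%%%%%%%%%%%%%%%%%%%%%%%##*****#%%%%#%%%%%%%%%%%%%%%%%
161 %%%%%%%%%%%%%%%%%%%%%%%%#**####*#%%%%%%%%%%%%%%%%%%%%%%%%%%%%%%%%%%%%%%%%%%%%%%%%%%###****####%%%%%%%%%%%%%%%%
164 %%%%%%%%%%%%%%%%%%%%%#**#####%
[... 2062 characters left out ...]
%%#*+=--=++++++++++++++**++++++++****++++++++++++++++++++=---=++++++++++++++++++++++++++
221 %%%%%%%%%%%%%%%%%%%%%%%%%%#*+++==-==++++++++++++++****++++++++++++++++++++==---==+++++++++++++++++++++++++++++
224 %%%%%%%%%%%%%%%%%%%%%%%%%%%#*++++++==---===++++++++++++++++++++++++===---==+++++++++++++++++++++++++++++++++++
227 %%%%%%%%%%%%%%%%%%%%%%%%%%%#*++++++++++++++===------------------====++++++++++++++++++++++++++++++++++++++++++
230 %%%%%%%%%%%%%%%%%%%%%%%%%%%%%#*********#%%%%%####*********++++++++++++++++++++++++++++++++++++++++++++++++++++
233 -:.:=#%%%%%%%%%%%%%%%%%%%%%%%%%%%%%%%%%%%%%%%%%%%%%%%%%%%%#=:..:----------=+++++++++++++++++++++++++++++++++++
shift [-73.7 335.1  -3.7] yaw -1.571
```

Request:
jog_arm([
  [-8,40,0,0.14,0.3],
  [-16,80,0,0.28,0.3],
  [-25,120,0,0.42,0.3],
  [-35,160,0,0.56,0.3],
  [-45,200,0,0.7,0.3],
  [-55,240,0,0.84,0.3],
  [-64,280,0,0.98,0.3],
  [-74,320,0,1.12,0.3],
  [-74,336,20,1.26,0.3],
  [-74,336,60,1.4,0.3],
  [-74,336,95,1.54,0.3],
  [-74,336,108,1.57,0.3],
  [-74,336,108,1.57,0.3],
  [-74,336,108,1.57,0.3],
  [-74,336,108,1.57,0.3],
])

```text
clock: 34.2
position: [0.4278, -0.333, 0.1391]
tool_rot: [0.708, -0.706, 0.001, -0.0]
wrist_force: [0.5, -0.1, -0.1]
opening: 0.297
```

Run:
```python
from h import *
f=r.grab_frame("wrist"); st(); np.savez("w18.npz",**f); weights(f,(.453,-.342),.05)
p=r.read_state()["position"]; print("TCP proj at z.014",pix(f,[[p[0],p[1],.014]]))
```

```text
t 34.2 p [ 0.4278 -0.3331  0.1393] x-axis ang -1.569 tilt [ 0.002 -0.001 -1.   ] F [ 0.  -0.3  0.1] open 0.302 q7 -1.11
blob [276, 105, 25, 26, 514] [288.1 117.6] base [ 0.4814 -0.3525  0.008 ] knob [ 0.4818 -0.352   0.014 ]
blob [252, 177, 24, 24, 420] [264.1 188.7] base [ 0.4255 -0.3346  0.008 ] knob [ 0.4273 -0.3345  0.014 ]
TCP proj at z.014 [[262.19421165 188.02810855]]
```

Request:
jog_arm([
  [0.7,0.8,45,0,0.3],
  [0.7,0.8,80,0,0.3],
  [0.7,0.8,99,0,0.3],
  [0.7,0.8,104.5,0,0.3],
  [0.7,0.8,104.5,0,0.3],
  [0.7,0.8,104.5,0,0.15],
  [0.7,0.8,104.5,0,0.05],
  [0.7,0.8,104.5,0,0],
  [0.7,0.8,104.5,0,0],
  [0.7,0.8,104.5,0,0],
  [0.7,0.8,104.5,0,0],
  [0.7,0.8,99,0,0],
  [0.7,0.8,70,0,0],
  [0.7,0.8,30,0,0],
  [0.7,0.8,-15,0,0],
  [0.7,0.8,-60,0,0],
  [0.7,0.8,-60,0,0],
])

```text
clock: 35.95
position: [0.4297, -0.3354, 0.2052]
tool_rot: [0.708, -0.707, 0.007, -0.001]
wrist_force: [0.7, -0.2, 0.8]
opening: 0.061
```

Request:
jog_arm([
  [-40,-10,0,0,0],
  [-80,-20,0,0,0],
  [-120,-30,0,0,0],
  [-160,-40,0,0,0],
  [-200,-50,0,0,0],
  [-240,-62,0,0,0],
  [-280,-74,0,0,0],
  [-320,-86,0,0,0],
  [-345,-93,0,0,0],
  [-355,-94,0,0,0],
  [-355,-94,0,0,0],
  [-355,-94,0,0,0],
  [-355,-94,0,0,0],
])

```text
clock: 37.25
position: [0.5194, 0.0195, 0.1981]
tool_rot: [-0.707, 0.708, -0.0, -0.001]
wrist_force: [-0.1, 0.1, -1.2]
opening: 0.064
```

Run:
```python
from h import *
f=r.grab_frame("wrist"); st(); np.savez("w19.npz",**f)
q=pix(f,[[.520,0.002,.112]]); print(q); x,y=q[0].astype(int)
asc(f,y-60,y+80,x-65,x+75,3)
```

```text
t 37.3 p [0.5195 0.0197 0.1982] x-axis ang -1.572 tilt [-0.    -0.001 -1.   ] F [ 0.6 -0.8 -0.1] open 0.060 q7 -1.85
[[288.43594156 203.56685023]]
143 %%%%%%%#****+++++++++++++++++++++++++++*********************************************************++++**********************************++*+++
146 %%%%%%%%%%%%#****++++++++++++++++++****************************************************************+++++++++++++++++++++++++++++++++++++++++
149 %%%%%%%%%%%%%%%%%%%###*++++++++****************************++++==============++++++*******************+++++***************************+*++**
152 %%%%%%%%%%%%%%%%%%%%%%%##+++*********************+++====----========+++++++++++===========++*************++++++++++++++++++**####**+++++++++
155 %%%%%%%%%%%%%%%%%%%%%%##%%#****************++==-----===+++++++++++++++++++++++++++++++++++++===++**********+++++++++++*#####%%%%%#*+++++++++
158 %%%%%%%%%%%%%%%%%%%%##%%%%@%%%%#******++==---==++++++++++++==--==========++++++++++++++++++++++++===++********+++++++*#%%%%%%%%%%%%#*+++++++
161 %%%%%%%%%%%%%%%%%%%%%%@%%%%%%%%%#*++==---==++++++++++++=--=+++++++++++++++===++
[... 5161 characters left out ...]
=======-:....-=++++++++=-.....-=========-::.................-=++++++++++++++++++++++++++++++++++++++++++++++++++++++++++
272 .....................:-=++=-:....-++++++++++-.....-=++=-:.........................:-=+++++++++++++++++++++++++++++++++++++++++++++++++++++++
275 ........................:==-:...:=++++++++++=:...:-==:...............................:=+++++++++++++++++++++++++++++++++++++++++++++++++++++
278 .........................:-:....:=++++++++++=:....:-:..................................-=++++++++++++++++++++++===-::::.......::::--====++++
281 ................................:=++++++++++=:..........................................-==+++++++++++++++++=-:..........................:-=
```

Run:
```python
from h import *
f=dict(np.load("w19.npz")); p=[.5195,.0197,.1982]
print("knob top",w(f,[(261.5,262)],p[2]-.017).round(4),"pan L,R",w(f,[(244,203),(343,203)],.112).round(4),"top/bottom",w(f,[(293,149.5),(298,245)],.112).round(4))
print("B body",w(f,[(223+51.5,225),(223+81,225),(223+66,214.5)],.113).round(4),"A",w(f,[(223+51,172),(223+66,157.5)],.113).round(4))
f=dict(np.load("w17.npz")); print("w17: pan T,B",w(f,[(286,148),(286,228.5)],.112).round(4),"B top",w(f,[(230+33,175)],.113).round(4))
f=dict(np.load("w16.npz")); print("w16: knob",w(f,[(261.5,262)],.1976-.017).round(4),"pan L,R,T",w(f,[(245,205),(345,205),(296,154.5)],.112).round(4))
```

```text
knob top [[0.5155 0.0199 0.1812]] pan L,R [[ 0.5205  0.0315  0.112 ]
 [ 0.5203 -0.0344  0.112 ]] top/bottom [[ 5.562e-01 -1.000e-04  1.120e-01]
 [ 4.896e-01 -5.300e-03  1.120e-01]]
B body [[ 0.5051  0.0112  0.113 ]
 [ 0.505  -0.0088  0.113 ]
 [ 0.5126  0.0015  0.113 ]] A [[0.5418 0.0118 0.113 ]
 [0.5513 0.0024 0.113 ]]
w17: pan T,B [[ 0.5194  0.0344  0.112 ]
 [ 0.5208 -0.034   0.112 ]] B top [[0.5013 0.0128 0.113 ]]
w16: knob [[ 0.4975 -0.0019  0.1806]] pan L,R,T [[0.4865 0.002  0.112 ]
 [0.553  0.0018 0.112 ]
 [0.5194 0.0358 0.112 ]]
```

Request:
jog_arm([
  [1,-1.2,15,0,0],
  [1,-1.2,30,0,0],
  [1,-1.2,44,0,0],
  [1,-1.2,52,0,0],
  [1,-1.2,55,0,0],
  [1,-1.2,57,0,0],
  [1,-1.2,57,0,0],
])

```text
clock: 38.0
position: [0.5213, 0.0207, 0.1417]
tool_rot: [0.708, -0.706, 0.0, -0.0]
wrist_force: [-0.1, 0.4, 0.1]
opening: 0.063
```

Request:
jog_arm([
  [1,0,0,0,0],
  [1.6,0,0.5,0,0],
  [1.6,0,1.2,0,0],
  [1.6,0,1.2,0,0.1],
  [1.6,0,1.2,0,0.15],
  [1.6,0,1.2,0,0.22],
  [1.6,0,1.2,0,0.28],
  [1.6,0,1.2,0,0.28],
  [1.6,0,-5,0,0.28],
  [1.6,0,-30,0,0.28],
  [1.6,0,-70,0,0.28],
  [1.6,0,-105,0,0.28],
  [1.6,0,-105,0,0.28],
  [1.6,0,-105,0,0.28],
])

```text
clock: 39.4
position: [0.5213, 0.0191, 0.2473]
tool_rot: [0.708, -0.707, 0.001, -0.001]
wrist_force: [0.6, -0.2, -0.1]
opening: 0.281
```

Run:
```python
from h import *
f=r.grab_frame("wrist"); st(); np.savez("w20.npz",**f)
q=pix(f,[[.520,0.0,.112]]); print(q); x,y=q[0].astype(int)
asc(f,y-48,y+48,x-55,x+55,3)
go([.482,-.351,.25],-1.57)
```

```text
t 39.5 p [0.5205 0.019  0.2461] x-axis ang -1.569 tilt [-0. -0. -1.] F [ 0.3  0.6 -0.3] open 0.279 q7 -1.81
[[285.69277549 186.12773598]]
138 %%%%%%%%%%%%%%%%%%%%%%%%%%%###%%%%#********************************************++++++++++++**#%%%%%%%%%%%%%%%%
141 %%%%%%%%%%%%%%%%%%%%%%%###%%%%%%#****************+++++++++++++++*******************++++++++++**#%%%%%%%%%%%%%%
144 %%%%%%%%%%%%%%%%%%%%%#%%%%%%%%%#*******++++=============+++++++=========+++***********+++++*+**#%%%%%%%%%%%%%%
147 %%%%%%%%%%%%%%%%%%##%%%%%%%%#****+++==--===++++++++++++++++++++++++++++++++===++********+++++++++*#%%%%%%%%%%%
150 %%%%%%%%%%%%%%%%##%%%%%%%%%%**++==-==++++++++++====+++++++===++++*##*++++++++++++++++*****+++++++*#%%%%%%%%%%%
153 %%%%%%%%%%%%%%%%%%%%%%%%%%*+====+++++++++++===++++++++++++++++*++*%%%%%%#*+++++++++++++*****+++++*#%%%%%%%%%%%
156 %%%%%%%%%%%%%#%%%%%%%%%%%*+*########*+++++==+++++++++++++++++*%%##%%%%%%%*+++++++++++++++*****+++++*#%%%%%%%%%
159 %%%%%%%%%%%%#%%%%%%%%%%*+##%%%%%%%%%*++++=+++++++=++***#***++*%%%#*#%%%%%**+++++++++*###*******++++*#%%%%%%%%%
162 %%%%%%%%%%%%%%%%%%%%%**#%%%%%%%%%%%%%#
[... 2053 characters left out ...]
%%%%%%%%%%#*+=====+*###%%%%%%%%%%%%%%%%%%%%%%%%%%%%%%#*====+##%%%%%%%%%%%%%%%%%%%%%%%%%%%
219 %%%%%%%%%%%%%%%%%%%%%%%%%%%%%%%%%%%%#*+====+++*##%%%%%%%%%%%%%%%%%##+==--==+*#%%%%%%%%%%%%%%%%%%%%%%%%%%%%%%%%
222 %%%%%%%%%%%%%%%%%%%%%%%%%%%%%%%%%%%%%%%%%%##**+++======-------=====+*###%%%%%%%%%%%%%%%%%%%%%%%%%%%%%%%%%%%%%%
225 %%%%%%%%%%%%%%%%%%%%%%%%%%%%%%%%%%%%%%%%%%%%%%%%%%%%%%%%%%%%%%%%%%%%%%%%%%%%%%%%%%%%%%%%%%%%%%%%%%%%%%%%%%%%%%
228 %%%%%%%%%%%%%%%%%%%%%%%%%%%%%%%%%%%%%%%%%%%%%%%%%%%%%%%%%%%%%%%%%%%%%%%%%%%%%%%%%%%%%%%%%%%%%%%%%%%%%%%%%%%%%%
231 ##***##%%%%%%%%%%%%%%%%%%%%%%%%%%%%%%%%%%%%%%%%%%%%%%%%%%#*************#%%%%%%%%%%%%%%%%%%%%%%%%%%%%%%%%%%%%%%
shift [369.9  39.2  -3.8] yaw 0.001
```

Request:
jog_arm([
  [45,5,0,0,0.3],
  [90,10,0,0,0.3],
  [135,15,0,0,0.3],
  [180,20,0,0,0.3],
  [225,25,0,0,0.3],
  [270,30,0,0,0.3],
  [315,35,0,0,0.3],
  [355,38,15,0,0.3],
  [370.5,38.5,50,0,0.3],
  [370.5,38.5,90,0,0.3],
  [370.5,38.5,108,0,0.3],
  [370.5,38.5,108,0,0.3],
  [370.5,38.5,108,0,0.3],
  [370.5,38.5,108,0,0.3],
])

```text
clock: 40.85
position: [0.484, -0.3516, 0.1394]
tool_rot: [0.708, -0.706, 0.001, -0.0]
wrist_force: [-0.1, 0.1, 0.2]
opening: 0.298
```

Run:
```python
from h import *
f=r.grab_frame("wrist"); st(); np.savez("w21.npz",**f); weights(f,(.482,-.352),.05)
p=r.read_state()["position"]; print("TCP proj at z.014",pix(f,[[p[0],p[1],.014]]))
```

```text
t 40.9 p [ 0.484  -0.3517  0.1397] x-axis ang -1.569 tilt [ 0.002 -0.001 -1.   ] F [-0.5 -0.4  0.1] open 0.297 q7 -1.14
blob [251, 177, 24, 23, 434] [262.7 188.4] base [ 0.4819 -0.3522  0.008 ] knob [ 0.4837 -0.3522  0.014 ]
TCP proj at z.014 [[262.09101096 187.98465072]]
```

Request:
jog_arm([
  [0.4,1.6,45,0,0.3],
  [0.4,1.6,80,0,0.3],
  [0.4,1.6,99,0,0.3],
  [0.4,1.6,105,0,0.3],
  [0.4,1.6,105,0,0.3],
  [0.4,1.6,105,0,0.15],
  [0.4,1.6,105,0,0.05],
  [0.4,1.6,105,0,0],
  [0.4,1.6,105,0,0],
  [0.4,1.6,105,0,0],
  [0.4,1.6,105,0,0],
  [0.4,1.6,99,0,0],
  [0.4,1.6,70,0,0],
  [0.4,1.6,30,0,0],
  [0.4,1.6,-15,0,0],
  [0.4,1.6,-60,0,0],
  [0.4,1.6,-60,0,0],
])

```text
clock: 42.6
position: [0.4849, -0.3537, 0.2058]
tool_rot: [0.708, -0.707, 0.007, -0.001]
wrist_force: [1.1, -0.3, -0.1]
opening: 0.065
```

Request:
jog_arm([
  [-40,-5,0,0,0],
  [-80,-10,0,0,0],
  [-120,-15,0,0,0],
  [-160,-20,0,0,0],
  [-200,-25,0,0,0],
  [-240,-30,0,0,0],
  [-280,-35,0,0,0],
  [-315,-39,0,0,0],
  [-332,-39,0,0,0],
  [-332,-39,0,0,0],
  [-332,-39,0,0,0],
  [-332,-39,0,0,0],
  [-332,-39,0,0,0],
  [-332,-39,0,0,0],
  [-332,-39,0,0,0],
])

```text
clock: 44.1
position: [0.52, -0.0204, 0.1983]
tool_rot: [0.707, -0.707, 0.0, 0.0]
wrist_force: [0.9, 0.0, -0.2]
opening: 0.064
```

Run:
```python
from h import *
f=r.grab_frame("wrist"); st(); np.savez("w22.npz",**f)
q=pix(f,[[.520,-0.001,.112]]); print(q); x,y=q[0].astype(int)
asc(f,y-56,y+74,x-65,x+75,3)
```

```text
t 44.1 p [ 0.52   -0.0202  0.1983] x-axis ang -1.570 tilt [ 0. -0. -1.] F [0.1 0.  0.1] open 0.062 q7 -1.75
[[232.99975445 204.41047231]]
148 %%%%%%%%%%%%%%%%%%%%%%%%%%%%%%%%%##%%%%%%%%#****++************+++****************************************+++++++++++++++++++++++++++++++++++
151 %%%%%%%%%%%%%%%%%%%%%%%%%%%%%%%%%%%%%%%%%%#******++++========-------------======++++************************++++****************************
154 %%%%%%%%%%%%%%%%%%%%%%%%%%%%%%%%%@%%%%%%#*++++========+++++++++++++++++++++++====-----===++********************+++++++++++++++++++++++++++++
157 %%%%%%%%%%%%%%%%%%%%%%%%%%#%%%%%%%%%%%#+======++++++++++++++++===++++++++++++++++++++++===--==++*****************+++++++++++++++++++++++++++
160 %%%%%%%%%%%%%%%%%%%%%%%%%%%%%%%%%%%%#**#%%#*##*++++++=======++++======+++++++++++++++++++++++==---=++**************+++++++++++++++++++++*###
163 %%%%%%%%%%%%%%%%%%%%%%%%%%%@%%%%#**#%%%%%%%%%%#++==+++++++++++++++++++===+++++++++++++++++++++++++====++*************+++++++++++++++++++*%%%
166 %%%%%%%%%%%%%%%%%%%%%%%%%%%%%###%%%%%%%%%%%%%%#+++++++++++++++++++++++++===+++++++++++++
[... 4717 characters left out ...]
%%##*******************%%%%%%%%%%#=:..............:------------:.. .:-++++++++++=:.  .:------------:...............-+***
268 ++++++++++++++++++++++++++++++++++++++++++++++++++++=-:...............::-----------:.....-=++++++++=-.....:------------:................-=++
271 +++++++++++++++++++++++++++++++++++++++++++++++++++=-:......................:-=+++=-:....-=++++++++=-.....-=+++=-::......................-==
274 +++++++++++++++++++++++++++++++++++++++++++++++=-:.............................:-==-:...:-++++++++++=:....-==-:.............................
277 +++====---------====++++++++++++++++++++++++++=:.................................-=-:...:=++++++++++=:....-=-...............................
```

Request:
jog_arm([
  [1.5,-0.6,15,0,0],
  [1.5,-0.6,30,0,0],
  [1.5,-0.6,44,0,0],
  [1.5,-0.6,52,0,0],
  [1.5,-0.6,55,0,0],
  [1.5,-0.6,57,0,0],
  [1.5,-0.6,57,0,0],
])

```text
clock: 44.85
position: [0.5209, -0.0212, 0.1416]
tool_rot: [0.708, -0.706, 0.0, -0.0]
wrist_force: [-0.7, 0.0, 0.2]
opening: 0.066
```

Request:
jog_arm([
  [0,0,0.6,0,0],
  [0,0,1.2,0,0],
  [0,0,1.2,0,0.1],
  [0,0,1.2,0,0.15],
  [0,0,1.2,0,0.22],
  [0,0,1.2,0,0.28],
  [0,0,1.2,0,0.28],
  [0,0,-5,0,0.28],
  [0,0,-30,0,0.28],
  [0,0,-70,0,0.28],
  [0,0,-105,0,0.28],
  [0,0,-105,0,0.28],
  [0,0,-105,0,0.28],
  [0,0,-105,0,0.28],
])

```text
clock: 46.25
position: [0.5198, -0.0214, 0.2454]
tool_rot: [0.708, -0.706, -0.001, 0.001]
wrist_force: [-0.2, -1.0, -0.1]
opening: 0.278
```

Run:
```python
from h import *
f=r.grab_frame("wrist"); st(); np.savez("w23.npz",**f)
x,y=pix(f,[[.520,-.001,.112]])[0].astype(int)
a=cv2.resize(f["image"][y-60:y+60,x-70:x+70],None,fx=4,fy=4,interpolation=cv2.INTER_CUBIC)
t=r.grab_frame("scene"); b=cv2.resize(t["image"][145:240,150:295],None,fx=2.4,fy=2.4,interpolation=cv2.INTER_CUBIC)
m=cv2.resize(r.grab_frame("top")["image"][150:260,150:400],(350,154))
c=np.zeros((600,800,3),np.uint8); c[:480,:560]=a; c2=cv2.resize(b,(240,158)); c[:158,560:]=c2; c[480:600,:273]=cv2.resize(m,(273,120))
cv2.imwrite("pics/final1.png",c)
```

```text
t 46.3 p [ 0.5197 -0.0214  0.2451] x-axis ang -1.569 tilt [-0.003 -0.    -1.   ] F [-0.5  0.1 -0.3] open 0.279 q7 -1.72
```

View pics/final1.png

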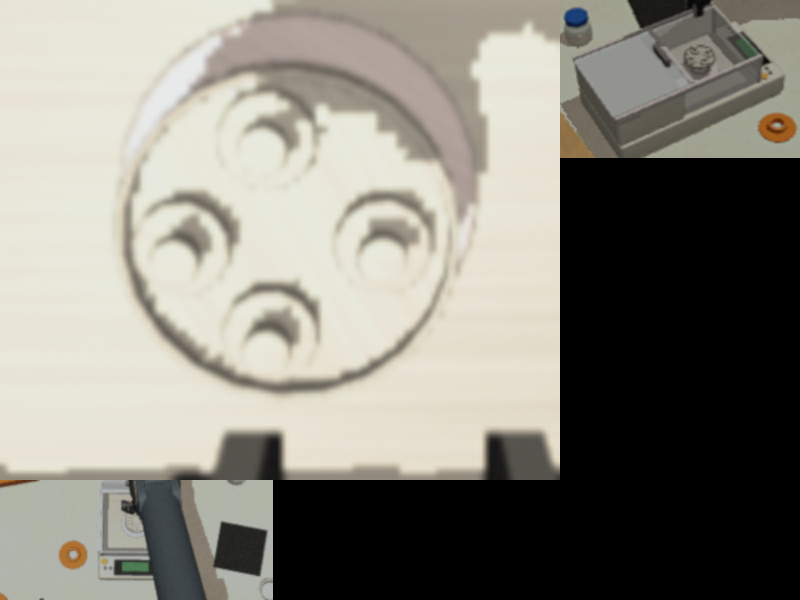

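The view shows all four weights standing upright in the dish, with the pan seated, the shield underneath and the mat empty. In the crop the weights are at about (267,140), (185,240), (385,240) and (272,330). Now I'll shut the cover.

Request:
jog_arm([
  [-5,-20,-5,-0.14,0.3],
  [-10,-40,-5,-0.28,0.5],
  [-15,-60,-5,-0.42,0.6],
  [-20,-80,-5,-0.56,0.6],
  [-24,-94,-5,-0.7,0.6],
  [-24,-94,-5,-0.84,0.6],
  [-24,-94,-5,-0.98,0.6],
  [-24,-94,-5,-1.12,0.6],
  [-24,-94,-5,-1.26,0.6],
  [-24,-94,-5,-1.4,0.6],
  [-24,-94,-5,-1.54,0.6],
  [-24,-94,-5,-1.57,0.6],
  [-24,-94,-5,-1.57,0.6],
  [-24,-94,-5,-1.57,0.6],
])

```text
clock: 47.8
position: [0.6144, 0.0029, 0.2509]
tool_rot: [1.0, -0.0, -0.0, 0.0]
wrist_force: [-0.5, -0.2, 0.5]
opening: 0.596
```

Run:
```python
from h import *
f=r.grab_frame("wrist"); st(); np.savez("w24.npz",**f)
q=pix(f,[[.6135,.002,.171],[.6135,.032,.171],[.6135,-.028,.171]]); print(q); x,y=q[0].astype(int)
asc(f,y-66,y+66,x-50,x+50,6)
go([.6135,.003,.178],0)
```

```text
t 47.9 p [0.6144 0.0029 0.2511] x-axis ang -0.001 tilt [-0. -0. -1.] F [-0.4 -0.1 -0.8] open 0.599 q7 -0.35
[[262.04996396 211.17705184]
 [261.9716227  165.88548648]
 [262.12074182 252.76327566]]
145 ####%%%%###%%%####*###############
151 ####%%%%%##%%%####*###############
157 ####%%%%%##%%%####*###############
163 ####%%%%%##%%*:::::*##############
169 ####%%%%%##%%=======##############
175 #####%%%%##%#======+##############
181 +####%#%%####======+##############
187 +####%#%####%======+##############
193 +####%#%#*##%======+##############
199 #######%#*###+======##############
205 #######%#*###+=====+##############
211 #########*###+======##############
217 #####+++++###+-=====##############
223 #####+++++###+-----=##############
229 #####+++++###+-----=##############
235 #####+++++###+-----=##############
241 #####+++++###*:----=##############
247 #####+++++###*:----=##############
253 ######++++####*++++*##############
259 ******#########**#*###############
265 =====+####*******#*###############
271 ++++=+####*******#*###############
shift [-0.9 -0.1 73.1] yaw -0.001
```

The bar is right under the tool. Gripping it.

Request:
jog_arm([
  [-1,0,30,0,0.6],
  [-1,0,60,0,0.6],
  [-1,0,72,0,0.6],
  [-1,0,72,0,0.6],
  [-1,0,72,0,0.3],
  [-1,0,72,0,0.1],
  [-1,0,72,0,0],
  [-1,0,72,0,0],
  [-1,0,72,0,0],
  [-1,0,72,0,0],
])

```text
clock: 48.85
position: [0.6144, 0.0032, 0.181]
tool_rot: [1.0, 0.001, 0.001, 0.0]
wrist_force: [-0.3, -0.3, 5.8]
opening: 0.115
```

Request:
jog_arm([
  [-10,0,-1,0,0],
  [-25,0,-1,0,0],
  [-45,0,-1,0,0],
  [-65,0,-1,0,0],
  [-85,0,-1,0,0],
  [-105,0,-1,0,0],
  [-125,0,-1,0,0],
  [-140,0,-1,0,0],
  [-150,0,-1,0,0],
  [-156,0,-1,0,0],
  [-159,0,-1,0,0],
  [-159,0,-1,0,0],
  [-159,0,-1,0,0],
])

```text
clock: 50.15
position: [0.4547, 0.0025, 0.1809]
tool_rot: [1.0, 0.0, -0.0, 0.0]
wrist_force: [-1.6, -1.4, 8.8]
opening: 0.12
```

Request:
jog_arm([
  [-1.5,0,0,0,0],
  [-3,0,0,0,0],
  [-4,0,0,0,0],
  [-4,0,0,0,0],
  [-4,0,0,0,0],
])

```text
clock: 50.65
position: [0.4528, 0.0025, 0.181]
tool_rot: [1.0, 0.0, 0.002, -0.0]
wrist_force: [5.8, -2.0, 2.1]
opening: 0.12
```

Request:
jog_arm([
  [-1.5,0,0,0,0],
  [-3,0,0,0,0],
  [-3,0,0,0,0],
  [-3,0,0,0,0],
])

```text
clock: 51.05
position: [0.4526, 0.0024, 0.1811]
tool_rot: [1.0, 0.0, 0.006, -0.001]
wrist_force: [14.8, -1.9, -8.1]
opening: 0.121
```

The stop is reached: the force rose to 15 N with no further motion. Relaxing, letting go and backing off.

Request:
jog_arm([
  [2.5,0,0,0,0],
  [4.5,0,0,0,0],
  [4.5,0,0,0,0.2],
  [4.5,0,0,0,0.5],
  [4.5,0,0,0,0.7],
  [4.5,0,0,0,0.7],
  [4.5,0,0,0,0.7],
  [4.5,0,-15,0,0.7],
  [4.5,0,-50,0,0.7],
  [4.5,0,-95,0,0.7],
  [4.5,0,-100,0,0.7],
  [4.5,0,-100,0,0.7],
  [4.5,0,-100,0,0.7],
])

```text
clock: 52.35
position: [0.4512, 0.0025, 0.2792]
tool_rot: [1.0, 0.0, -0.001, 0.0]
wrist_force: [-0.3, 0.5, -0.5]
opening: 0.702
```

Run:
```python
from h import *
f=r.grab_frame("wrist"); st(); np.savez("w25.npz",**f)
q=pix(f,[[.452,.002,.171],[.4445,-.09,.149]]); print(q); x,y=q[0].astype(int)
g=cv2.cvtColor(f["image"],cv2.COLOR_BGR2GRAY)
for yy in(y-10,y,y+10): print(g[yy,x-25:x+26].tolist())
cv2.imwrite("pics/end.png",f["image"])
X,Y=pix(f,[[.520,-.001,.112]])[0].astype(int); asc(f,Y-45,Y+50,X-50,X+50,4)
```

```text
t 52.4 p [0.451  0.0025 0.2788] x-axis ang 0.001 tilt [-0.003  0.    -1.   ] F [ 0.  -0.2  0.2] open 0.706 q7 -0.21
[[264.65444465 197.08999289]
 [255.72025304 288.37663746]]
[205, 207, 207, 206, 205, 197, 177, 180, 184, 184, 185, 186, 186, 186, 186, 185, 174, 136, 111, 114, 122, 124, 124, 124, 123, 124, 123, 123, 123, 123, 122, 117, 101, 114, 167, 184, 185, 185, 186, 186, 186, 186, 186, 186, 186, 186, 187, 187, 187, 186, 185]
[205, 206, 206, 206, 204, 201, 193, 184, 183, 184, 184, 186, 186, 185, 185, 185, 173, 134, 109, 112, 121, 123, 122, 122, 122, 122, 122, 121, 122, 122, 121, 114, 103, 121, 169, 184, 185, 185, 186, 186, 186, 186, 186, 186, 185, 186, 186, 186, 185, 185, 185]
[171, 172, 173, 173, 171, 165, 154, 169, 181, 183, 184, 185, 185, 185, 185, 185, 177, 147, 104, 105, 118, 122, 121, 121, 122, 121, 121, 120, 121, 121, 120, 114, 102, 120, 169, 184, 184, 185, 186, 185, 186, 185, 186, 185, 186, 185, 186, 186, 186, 185, 184]
135 ###########*####################*#################
139 ########*#########################################
143 ######*############*************###########
[... 462 characters left out ...]
###*#################**##**#####**######
183 ######**########################*###*#####**######
187 #######*###########################*#####***######
191 #######*#############*******############***#######
195 #####*##*##########**##################***########
199 ##########*########*###*****##########***########*
203 ###########**######*##**####*#######***###########
207 #############***#######*########*****#############
211 ################*******#*#********##############*#
215 #####################*******###################*##
219 ###############################################**#
223 ##############################################***#
227 #############################################****#
```

Run:
```python
from h import *
print(r.finish_job()); st()
```

```text
the job is handed in; nothing more can be done
None
the job is handed in; nothing more can be done
```

The job is handed in, but no verdict was reported. I slid the cover back, put the shield on the chamber floor, fitted the pan on the shaft, stood the four check weights on the pan and shut the cover. It took about 52 s of the 210 s allowed.

**Last checks:**
- **Weights:** the last viewed picture, taken before shutting the cover, showed all four weights upright, about 19–22 mm from the pan centre, and the mat empty. The wrist picture through the shut cover, which I printed as text rather than viewed, still showed all four in the dish.
- **Shield and pan:** I saw the shield flat round the shaft before the pan went on. I judged the pan seated from its height and a light contact of about 8 N, well under the 40 N limit.
- **Cover:** it ran onto its stop. The force rose to 15 N with no further motion, and the grip bar then appeared within about 0.5 mm of the shut position.
- **Robot:** it was clear of everything at hand-in.

**What disagreed or stayed unchecked:**
- **Position readings:** they varied by 1–3 mm between arm and camera, so two weights stand about 22 mm out instead of 18.5 mm. The limit is 26 mm.
- **Bystanders:** I did not measure their positions again at the end. I felt and saw no contact with any of them.

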